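# Draw in the hot tray and box the rolls

### The arm

A 6-joint arm with a two-finger parallel gripper is mounted at the origin on the work surface. World frame = base frame: x ahead of the robot, y to its left, z up, the work surface at z = 0. Lengths are in m, angles in rad, forces in N, time in s.
With the tool pointing down it reaches from about 0.3 to 0.825 m from the base axis. Payload 5.4 kg.
Tool frame: the origin (TCP) lies between the finger pads; the fingertips stand 25 mm ahead of it and the grasp point (between the pads) lies 6 mm ahead of it (tips_ahead is the distance from the TCP to the fingertips, in m); z points along the fingers, y is the line along which they close (so a half turn about z gives the same grasp; the last joint's range is limited). The gripper opens to 92 mm and grips with 3 to 60 N. Pads are 20 mm wide; open, the fingers measure 128 mm over their backs; the gripper's body (75 mm by 189 mm) begins 69 mm behind the grasp point.
Start: joints at [-1.42, 0.158, 1.597, -0, 1.386, -0.21], TCP at [0.203, -0.538, 0.24] pointing down, gripper open.
Joint ranges: [-2.91, 2.91], [-0.94, 2.29], [0.18, 2.7], [-1.29, 4.43], [0.17, 2.64], [-3, 3]. Speed limits (rad/s): [2.57, 2.57, 3.14, 3.14, 3.14, 3.14].

### API

Orientations are given as a unit quaternion [x, y, z, w].
In Python, from plant import * gives the robot as it stands. The module is installed in compiled form; this text tells all that it offers.
- The arm moves only by the tool step_arm, never from a script. Its argument "moves" is a list of rows, each an object with "hand": the finger opening in mm, from 0 to 91.9; "dp": the shift along the tool's x, y, z as a fraction of full scale, a list of three; "roll": the turn about the tool's z as a fraction of full scale. A call has 1 to 12 rows; each row is the pose to reach, as a shift and turn from the pose commanded when the call began, along the tool's axes at that moment; what a row does not reach only later rows make up. Full scale, the value 1, is 0.1 m for a shift and 0.5 rad for a turn. A row lasts 1/10 s, in which the tool goes at most 50 mm and 8.59 degrees, less where a joint would pass 70% of its speed; a pose out of reach is approached as far as the arm can. A call with a number of a shift or a turn outside -1 to 1 is refused whole. A call with a gripper value outside its range is refused whole. The fingers move at their own pace and stop on an object; the grip force is fixed at half the most. Time passes only in rows, so rows that repeat a pose let the fingers close. It gives the time, the measured TCP pose, the force, the opening and the grip force at its end, in the units of the state.
- get_state(): the state, without advancing time (a new reading comes with each control period).
- get_image(name): name is "side" or "top" or "wrist"; returns (picture, depth): 384x512x3 uint8, red, green, blue; 384x512 float32, m along the optical axis (not along the pixel's ray), 0 where there is no reading.
- get_calibration(name): a dict with "fx", "fy", "cx", "cy" (pixels), "D" ([k1, k2, p1, p2, k3] as OpenCV has them; the pictures are not rectified), "T" (4x4, takes a point from camera to world coordinates). Camera axes: x right, y up, looking along -z (the intrinsics and any distortion apply to the point x, -y, -z); pixel columns grow to the right and rows downward; lengths in m; the calibration is good to about 2 mm. A picture is of the moment at which its call begins: read the wrist's pose just before it. get_calibration takes no time and is no camera call; for the wrist camera it gives the pose at the moment of the call.
- job_done(): hands the job in; it is judged then, once.
The state is a dict: "t": time; "joint_pos": joint angles; "joint_vel": joint speeds; "effort": joint torques, N m; "ee_pos": TCP position; "ee_rot": TCP orientation; "ft_force": force on the tool from outside, world axes, zero at the start; "torque": the same for the moment, N m; "grip_width": finger opening in m; "finger_force": force on a finger pad.
Only numpy, scipy, OpenCV 4.12 (cv2) and the standard library are available. Lean on these libraries where they do the work, as an engineer would, in place of code of your own. Each camera call takes 0.05 s, during which the arm holds its last target. There are 200 camera calls.

### The job

A hot tray of bread rolls stands at the far side of the table: take the tray hook from its rest, hook it behind the tray's far rim and draw the tray about 20 cm towards you, until it stands beside the two clear containers; do not touch the tray with the gripper while it is still out there. Then put every round roll into the shorter container and every long roll into the longer one, leave the tray standing there and the hook lying back in its rest. Leave the salt pot and the ramekin where they are.

Things in the scene. Friction and masses are not known exactly. Their poses are not given: they have to be found in the camera images.
- tray: hot aluminium baking tray, 210 mm (its x) by 330 (its y) over a flat rim 8 mm wide, 20 high, floor 3 thick, about 0.7 kg, loose, at the far side of the table; origin at the centre of its underside, z up. Its far edge is 105 mm from the origin along its +x, which points away from the robot within about 0.1 rad
- hook_grip (a point): tray hook, 0.25 kg: black handle 130 long, 24 wide (y), 28 high (z), then a flat steel bar ending in a lip bent down. Point on the handle's axis, 75 mm from its rear end, 55 from its front; +x runs along the bar to the lip, z opposite to the lip's bend. It lies in the rest on the lip's edge and the handle's rear end: x points 0.12 rad upwards, this point is 23 mm above the rest's floor
- hook_lip (a point): middle of the lip's inner face (towards the handle), 228 mm along x from hook_grip and 40 mm below the axis; the steel lip is 60 mm wide and 4 thick, its free edge is 52 mm below the axis; the bar is 12 wide, 6 thick; axes as hook_grip
- rest: shallow steel utensil rest, fixed, 340 mm (x) by 150 mm (y), floor and walls 3 mm thick, walls 10 mm high; origin at the centre of its underside; the hook lies in it at the start, lip towards +x
- small_box: the shorter clear plastic container, 162 mm (its x) by 176 mm (its y), 65 mm high, open, walls and floor 4 mm, loose, 0.35 kg; origin at the centre of its underside; for the round rolls; which container stands nearer the robot varies
- large_box: the longer clear plastic container, 162 mm (its x) by 265 mm (its y), 65 mm high, open, walls and floor 4 mm, loose, 0.35 kg; origin at the centre of its underside; for the long rolls
- saltpot: white salt pot with a flat wooden lid, 70 mm across and 50 mm high, not part of the job; origin at the centre of its foot
- ramekin: white ramekin 84 mm across and 42 mm high, not part of the job; origin at the centre of its foot
- round0_center (a point): crusty round roll, 54 mm across and 42 mm high, sides upright up to 27 mm, domed above; this point is its centre, 21 mm above its flat underside, z up out of the dome; 45 g; on the tray at the start, or absent
- round1_center (a point): crusty round roll, 54 mm across and 42 mm high, sides upright up to 27 mm, domed above; this point is its centre, 21 mm above its flat underside, z up out of the dome; 45 g; on the tray at the start, or absent
- round2_center (a point): crusty round roll, 54 mm across and 42 mm high, sides upright up to 27 mm, domed above; this point is its centre, 21 mm above its flat underside, z up out of the dome; 45 g; on the tray at the start, or absent
- long0_center (a point): crusty long roll, 84 mm (its x) by 42 mm (its y) by 38 mm high; this point is its centre, 19 mm above its underside; 45 g; on the tray at the start, or absent
- long1_center (a point): crusty long roll, 84 mm (its x) by 42 mm (its y) by 38 mm high; this point is its centre, 19 mm above its underside; 45 g; on the tray at the start, or absent
- long2_center (a point): crusty long roll, 84 mm (its x) by 42 mm (its y) by 38 mm high; this point is its centre, 19 mm above its underside; 45 g; on the tray at the start, or absent
Mind the look-alikes: they are no part of the job. Leave any purple look-alike of the part that bears long1_center alone.

How it is judged:
By the outcome, as a careful person would: the job done as asked, in the order asked, and still so for the second after the job is handed in, with the robot touching nothing.
Of round0, round1, round2, long0, long1, long2 only 4 to 6 are there at a start; the rules pass over those that are not, and their reading is None.
At some moment in a run one of round0, round1, round2, long0, long1, long2, hook may be knocked a few centimetres aside while the robot is not near it.
Once in a run the grip may slacken for a moment while it holds something.
It also fails if it takes over 208 s, if anything falls off the work surface, if the arm or the gripper's body presses on something with over 40 N, if the wrist force passes 120 N, or if a joint passes its speed limit or range.

## Working session

There is one attempt and no reset: what is moved stays moved. The work goes in short steps, Python scripts to look and compute and a tool call to move; the robot and the scene stay as the last step left them, time stands still between calls to the robot, and variables do not carry over. Pictures are saved under pics/ and viewed, at most 16 in all, crops included, and the job is handed in when it is done.

Besides the shell and the picture viewer there is one more tool, called after ">>>" as name([rows], argument=value, ...), one row to a line, values as JSON. step_arm: Moves the arm, as the interface text tells. Its arguments: {"type":"object","properties":{"moves":{"type":"array"}},"required":["moves"]}

```bash
mkdir -p pics; cat > h.py <<'E'
from plant import *
import numpy as np, cv2
from scipy.spatial.transform import Rotation as R
def grab(n):
    c=get_calibration(n); p,d=get_image(n); return p,d,c
def save(n,p): cv2.imwrite('pics/'+n+'.png',cv2.cvtColor(p,cv2.COLOR_RGB2BGR))
def ray(c,u,v):
    K=np.array([[c['fx'],0,c['cx']],[0,c['fy'],c['cy']],[0,0,1.]])
    q=cv2.undistortPoints(np.array([[[u,v]]],float),K,np.array(c['D'],float))[0,0]
    T=np.array(c['T']); return T[:3,3],T[:3,:3]@np.array([q[0],-q[1],-1.])
def onz(c,u,v,z):
    o,d=ray(c,u,v); return o+d*(z-o[2])/d[2]
def world(d,c):
    K=np.array([[c['fx'],0,c['cx']],[0,c['fy'],c['cy']],[0,0,1.]])
    h,w=d.shape; uu,vv=np.meshgrid(np.arange(w),np.arange(h))
    q=cv2.undistortPoints(np.stack([uu,vv],-1).reshape(-1,1,2).astype(float),K,np.array(c['D'],float)).reshape(h,w,2)
    P=np.stack([q[...,0]*d,-q[...,1]*d,-d],-1); T=np.array(c['T'])
    return P@T[:3,:3].T+T[:3,3]
def st():
    s=get_state(); r=R.from_quat(s['ee_rot']).as_matrix()
    print('t',round(s['t'],2),'p',np.round(s['ee_pos'],4),'x',np.round(r[:,0],3),'z',np.round(r[:,2],3),'j6',round(s['joint_pos'][5],3),'F',np.round(s['ft_force'],1),'w',round(s['grip_width'],4),'gf',np.round(s['finger_force'],1)); return s,r
E
python3 - <<'E'
from h import *
st()
for n in('top','side'):
    p,d,c=grab(n); save(n+'0',p); print(n,c['fx'],np.round(c['T'],3).tolist(),d.min(),d.max())
E
```

```text
t 0.0 p [ 0.2029 -0.5374  0.2386] x [0.936 0.353 0.   ] z [-0.     0.002 -1.   ] j6 -0.21 F [-0.2  0.2  0.8] w 0.0916 gf 0.0
top 389.10354070508 [[-0.026, 0.989, -0.146, 0.387], [-1.0, -0.024, 0.018, 0.01], [0.015, 0.146, 0.989, 1.017], [0.0, 0.0, 0.0, 1.0]] 0.0 1.9482186
side 355.45482645799433 [[-0.985, 0.134, -0.107, 0.414], [-0.171, -0.714, 0.679, 0.762], [0.015, 0.687, 0.726, 0.873], [0.0, 0.0, 0.0, 1.0]] 0.0 3.2429273
```

View pics/top0.png

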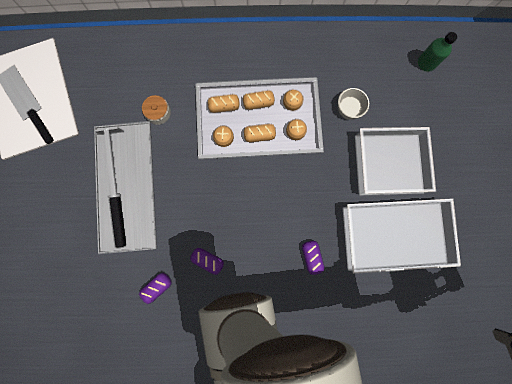

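View pics/side0.png

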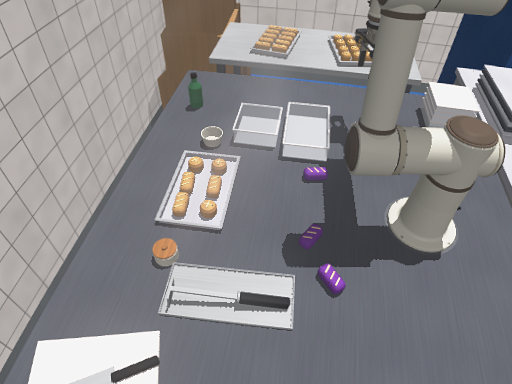

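Top view: the tray is at (260,118) with three long rolls (223,103), (259,99), (260,132) and three round ones (293,99), (297,129), (223,135). The hook lies in the rest with its handle at (118,222) and lip at (110,131). The cleaver at (40,125) and the purple rolls are the look-alikes to leave alone. The boxes are at (395,160) for the small one and (402,235) for the large one.

```bash
python3 - <<'E'
from h import *
p,d,c=grab('top')
W=world(d,c)
f=lambda n,u,v,z:print(n,np.round(onz(c,u,v,z),4))
for n,u,v in[('tFL',195,81),('tFR',317,78),('tNR',323,152),('tNL',198,158)]:f(n,u,v,.02)
for n,u,v in[('rFL',95,127),('rFR',150,123),('rNR',155,249),('rNL',98,253)]:f(n,u,v,.01)
for n,u,v in[('sFL',360,128),('sFR',431,128),('sNR',435,192),('sNL',357,195),('LFL',346,205),('LFR',453,200),('LNR',459,265),('LNL',350,271)]:f(n,u,v,.065)
f('salt',154,105,.05);f('ram',353,101,.042)
for u,v in[(223,103),(259,99),(260,132),(293,99),(297,129),(223,135)]:f('roll',u,v,.04); print(np.round(W[v,u],3))
hsv=cv2.cvtColor(p,cv2.COLOR_RGB2HSV)
# handle
roi=np.zeros(d.shape,bool); roi[180:252,100:140]=1
m=roi&(p.max(2)<45)
vv,uu=np.nonzero(m); print(len(vv),uu.min(),uu.max(),vv.min(),vv.max(),(cv2.minAreaRect(np.stack([uu,vv],1).astype(np.float32))))
P=W[m]; print('handle depth z',np.percentile(P,[5,50,95],axis=0).round(4))
b,_,_=grab('side')[0:3]
big=cv2.resize(p[110:260,85:165],None,fx=4,fy=4,interpolation=cv2.INTER_CUBIC); save('rest',big)
E
```

```text
tFL [0.8249 0.1536 0.02  ]
tFR [ 0.8271 -0.1784  0.02  ]
tNR [ 0.6199 -0.1835  0.02  ]
tNL [0.6111 0.1455 0.02  ]
rFL [0.706  0.4255 0.01  ]
rFR [0.7128 0.276  0.01  ]
rNR [0.3779 0.2583 0.01  ]
rNL [0.3705 0.4059 0.01  ]
sFL [ 0.6703 -0.2734  0.065 ]
sFR [ 0.6677 -0.4603  0.065 ]
sNR [ 0.5008 -0.4546  0.065 ]
sNL [ 0.4982 -0.2543  0.065 ]
LFL [ 0.474  -0.2252  0.065 ]
LFR [ 0.4793 -0.4999  0.065 ]
LNR [ 0.3175 -0.5005  0.065 ]
LNL [ 0.3134 -0.2261  0.065 ]
salt [0.7484 0.256  0.05  ]
ram [ 0.7515 -0.2667  0.042 ]
roll [0.7529 0.0769 0.04  ]
[0.754 0.077 0.038]
roll [ 0.7619 -0.018   0.04  ]
[ 0.762 -0.018  0.04 ]
roll [ 0.6719 -0.0182  0.04  ]
[ 0.671 -0.018  0.042]
roll [ 0.7603 -0.1077  0.04  ]
[ 0.758 -0.107  0.045]
roll [ 0.678  -0.1148  0.04  ]
[ 0.676 -0.114  0.046]
roll [0.666  0.0779 0.04  ]
[0.664 0.077 0.048]
527 110 125 197 247 ((117.5307846069336, 221.74618530273438), (49.98599624633789, 10.791020393371582), 82.87498474121094)
handle depth z [[0.3924 0.337  0.0171]
 [0.4499 0.3477 0.0348]
 [0.5049 0.3613 0.0448]]
```

View pics/rest.png

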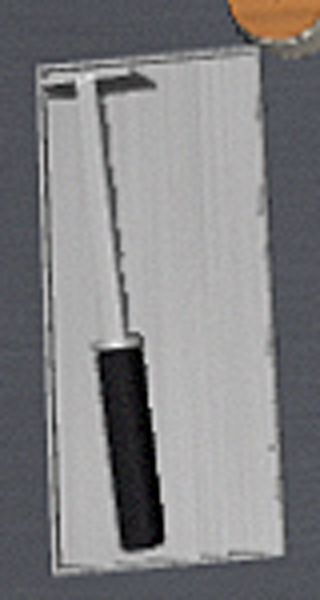

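```bash
python3 - <<'E'
from h import *
p,d,c=grab('top')
f=onz(c,114.8,196.8,.047);r=onz(c,120.8,247,.031)
u=(f-r)[:2]; L=np.hypot(*u); print(f,r,L,'yaw',np.arctan2(u[1],u[0]))
l=onz(c,107.5,130,.052); print('bar end',l, np.arctan2(*(l-r)[1::-1]))
for q in [(155,288),(207,261),(314,257)]: print('purple',onz(c,*q,.03))
E
```

```text
[0.51042361 0.35237311 0.047     ] [0.38480827 0.33978158 0.031     ] 0.12624484613371897 yaw 0.09990503471496605
bar end [0.68367172 0.37501124 0.052     ] 0.11733731280541808
purple [0.28207638 0.25287233 0.03      ]
purple [0.3455576  0.12287826 0.03      ]
purple [ 0.34828149 -0.1453943   0.03      ]
```

>>> step_arm([
  {"hand": 60,"dp": [1,0,0],"roll": 0.25},
  {"hand": 60,"dp": [1,0,0],"roll": 0.5},
  {"hand": 60,"dp": [1,0,0],"roll": 0.5},
  {"hand": 60,"dp": [1,0,0],"roll": 0.5},
])

```text
t: 0.65
ee_pos: [0.2971, -0.5022, 0.2394]
ee_rot: [0.998, 0.057, -0.0, -0.0]
ft_force: [0.8, -1.3, 0.3]
grip_width: 0.0623
finger_force: 0.0
```

>>> step_arm([
  {"hand": 60,"dp": [0.25,-0.5,0],"roll": 0},
  {"hand": 60,"dp": [0.25,-0.92,0],"roll": 0},
  {"hand": 60,"dp": [0.25,-0.92,0],"roll": 0},
])

```text
t: 0.95
ee_pos: [0.3098, -0.4035, 0.2374]
ee_rot: [0.998, 0.057, -0.001, -0.003]
ft_force: [0.0, -0.9, -0.6]
grip_width: 0.0602
finger_force: 0.0
```

>>> step_arm([
  {"hand": 60,"dp": [0.25,-0.5,0],"roll": 0},
  {"hand": 60,"dp": [0.25,-0.92,0],"roll": 0},
  {"hand": 60,"dp": [0.25,-0.92,0],"roll": 0},
])

```text
t: 1.25
ee_pos: [0.3249, -0.311, 0.2387]
ee_rot: [0.998, 0.057, -0.001, -0.001]
ft_force: [1.8, -0.7, -0.1]
grip_width: 0.0601
finger_force: 0.0
```

>>> step_arm([
  {"hand": 60,"dp": [0.25,-0.5,0],"roll": 0},
  {"hand": 60,"dp": [0.25,-0.92,0],"roll": 0},
  {"hand": 60,"dp": [0.25,-0.92,0],"roll": 0},
])

```text
t: 1.55
ee_pos: [0.3402, -0.218, 0.2396]
ee_rot: [0.998, 0.057, 0.0, -0.0]
ft_force: [0.4, -0.7, -0.4]
grip_width: 0.0598
finger_force: 0.0
```

>>> step_arm([
  {"hand": 60,"dp": [0.25,-0.5,0],"roll": 0},
  {"hand": 60,"dp": [0.25,-0.92,0],"roll": 0},
  {"hand": 60,"dp": [0.25,-0.92,0],"roll": 0},
])

```text
t: 1.85
ee_pos: [0.3555, -0.1243, 0.24]
ee_rot: [0.998, 0.057, 0.0, 0.0]
ft_force: [-0.0, -0.4, -0.2]
grip_width: 0.0601
finger_force: 0.0
```

>>> step_arm([
  {"hand": 60,"dp": [0.25,-0.5,0],"roll": 0},
  {"hand": 60,"dp": [0.25,-0.92,0],"roll": 0},
  {"hand": 60,"dp": [0.25,-0.92,0],"roll": 0},
])

```text
t: 2.15
ee_pos: [0.3705, -0.0298, 0.24]
ee_rot: [0.998, 0.058, 0.0, -0.0]
ft_force: [-0.2, -0.2, -0.1]
grip_width: 0.06
finger_force: 0.0
```

>>> step_arm([
  {"hand": 60,"dp": [0.25,-0.5,0],"roll": 0},
  {"hand": 60,"dp": [0.25,-0.92,0],"roll": 0},
  {"hand": 60,"dp": [0.25,-0.92,0],"roll": 0},
])

```text
t: 2.45
ee_pos: [0.3854, 0.0646, 0.2399]
ee_rot: [0.998, 0.058, 0.0, -0.0]
ft_force: [0.2, -0.3, 0.1]
grip_width: 0.0596
finger_force: 0.0
```

>>> step_arm([
  {"hand": 60,"dp": [0.25,-0.5,0],"roll": 0},
  {"hand": 60,"dp": [0.25,-0.92,0],"roll": 0},
  {"hand": 60,"dp": [0.25,-0.92,0],"roll": 0},
])

```text
t: 2.75
ee_pos: [0.4004, 0.1585, 0.2398]
ee_rot: [0.998, 0.058, 0.0, -0.0]
ft_force: [-0.7, 0.3, 0.0]
grip_width: 0.06
finger_force: 0.0
```

>>> step_arm([
  {"hand": 60,"dp": [0.25,-0.5,0],"roll": 0},
  {"hand": 60,"dp": [0.25,-0.92,0],"roll": 0},
  {"hand": 60,"dp": [0.25,-0.92,0],"roll": 0},
])

```text
t: 3.05
ee_pos: [0.4155, 0.2523, 0.2395]
ee_rot: [0.998, 0.057, 0.0, -0.0]
ft_force: [-0.0, -1.3, -0.6]
grip_width: 0.0599
finger_force: 0.0
```

>>> step_arm([
  {"hand": 60,"dp": [0.25,-0.5,0],"roll": 0},
  {"hand": 60,"dp": [0.25,-0.92,0],"roll": 0},
  {"hand": 60,"dp": [0.25,-0.92,0],"roll": 0},
  {"hand": 60,"dp": [0.25,-0.92,0],"roll": 0},
  {"hand": 60,"dp": [0.25,-0.92,0],"roll": 0},
])

```text
t: 3.55
ee_pos: [0.4301, 0.3428, 0.2395]
ee_rot: [0.999, 0.054, 0.0, 0.001]
ft_force: [-0.6, -1.1, 0.2]
grip_width: 0.06
finger_force: 0.0
```

```bash
python3 - <<'E'
from h import *
st()
p,d,c=grab('wrist'); save('w1',p); W=world(d,c)
m=(p.max(2)<50)&(W[...,2]>.02)&(W[...,2]<.06)
n,lab,s,_=cv2.connectedComponentsWithStats(m.astype(np.uint8)); i=1+s[1:,4].argmax(); P=W[lab==i]
print(s[i]); r=cv2.minAreaRect((P[:,:2]*1000).astype(np.float32)); print(r, P[:,2].min(),P[:,2].max())
E
```

```text
t 3.55 p [0.4301 0.3428 0.2395] x [0.994 0.108 0.   ] z [ 0.    -0.001 -1.   ] j6 1.916 F [-0.6 -1.1  0.2] w 0.06 gf 0.0
[ 237  107   21  105 2020]
((448.06524658203125, 351.8774108886719), (125.5486831665039, 23.16717529296875), 6.3061017990112305) 0.029250869545650482 0.049554563766446125
```

View pics/w1.png

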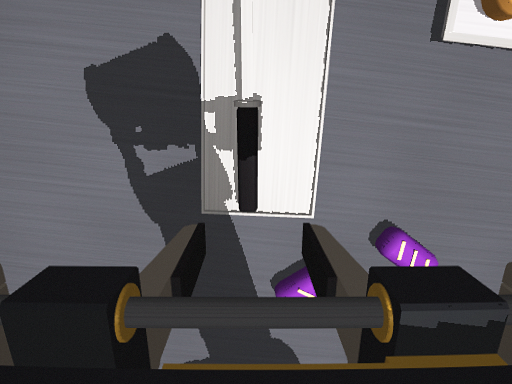

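The wrist view shows the handle at (248,155), lying straight ahead inside the rest, with its centre at (0.448,0.352) and yaw 0.11. That agrees with the top view, so I'll go down and grip.

>>> step_arm([
  {"hand": 60,"dp": [0.05,-0.06,0.4],"roll": 0},
  {"hand": 60,"dp": [0.05,-0.06,0.8],"roll": 0},
  {"hand": 60,"dp": [0.05,-0.06,1],"roll": 0},
])

```text
t: 3.9
ee_pos: [0.4319, 0.3491, 0.1363]
ee_rot: [0.999, 0.054, -0.002, 0.001]
ft_force: [0.1, -0.5, -1.2]
grip_width: 0.0599
finger_force: 0.0
```

>>> step_arm([
  {"hand": 60,"dp": [0,0,0.3],"roll": 0},
  {"hand": 60,"dp": [0,0,0.6],"roll": 0},
  {"hand": 60,"dp": [0,0,0.8],"roll": 0},
  {"hand": 60,"dp": [0,0,0.92],"roll": 0},
  {"hand": 60,"dp": [0,0,1],"roll": 0},
  {"hand": 60,"dp": [0,0,1],"roll": 0},
])

```text
t: 4.5
ee_pos: [0.433, 0.351, 0.0393]
ee_rot: [0.998, 0.055, -0.0, 0.0]
ft_force: [0.6, 0.6, 0.6]
grip_width: 0.06
finger_force: 0.0
```

>>> step_arm([
  {"hand": 60,"dp": [0,0,0.06],"roll": 0},
  {"hand": 30,"dp": [0,0,0.06],"roll": 0},
  {"hand": 15,"dp": [0,0,0.06],"roll": 0},
  {"hand": 10,"dp": [0,0,0.06],"roll": 0},
  {"hand": 10,"dp": [0,0,0.06],"roll": 0},
  {"hand": 10,"dp": [0,0,0.06],"roll": 0},
  {"hand": 10,"dp": [0,0,0.06],"roll": 0},
  {"hand": 10,"dp": [0,0,0.06],"roll": 0},
])

```text
t: 5.3
ee_pos: [0.433, 0.3517, 0.0339]
ee_rot: [0.998, 0.055, 0.0, -0.0]
ft_force: [0.0, -1.2, 1.6]
grip_width: 0.0239
finger_force: 30.0
```

>>> step_arm([
  {"hand": 10,"dp": [0,0,-0.15],"roll": 0},
  {"hand": 10,"dp": [0,0,-0.4],"roll": 0},
  {"hand": 10,"dp": [0,0,-0.7],"roll": 0},
  {"hand": 10,"dp": [0,0,-1],"roll": 0},
  {"hand": 10,"dp": [0,0,-1],"roll": 0},
  {"hand": 10,"dp": [0,0,-1],"roll": 0},
])

```text
t: 5.9
ee_pos: [0.4328, 0.3516, 0.1337]
ee_rot: [0.998, 0.055, 0.0, -0.0]
ft_force: [-0.1, -0.1, -2.3]
grip_width: 0.0238
finger_force: 30.0
```

```bash
python3 - <<'E'
from h import *
s,r=st()
p,d,c=grab('wrist'); save('w2',p); W=world(d,c)
q=(W-s['ee_pos'])@r  # tool frame
ax,ay,az=q[...,0],q[...,1],q[...,2]
for a in np.arange(.0,.3,.02):
    m=(abs(ax-a)<.006)&(abs(ay)<.04)&(az<.09)&(d>0)
    if m.sum()>5: print(round(a,2),m.sum(),'y',np.percentile(ay[m],[5,50,95]).round(4),'z',np.percentile(az[m],[5,50,95]).round(4))
E
```

```text
t 5.9 p [0.4328 0.3516 0.1337] x [0.994 0.111 0.   ] z [ 0.  0. -1.] j6 1.925 F [-0.1 -0.1 -2.3] w 0.0238 gf 30.0
0.0 1963 y [-0.0157 -0.      0.0161] z [-0.0715 -0.0203 -0.0018]
0.02 20596 y [-0.036   0.0001  0.0361] z [-0.0997 -0.0879 -0.0728]
0.04 1150 y [-0.0101  0.0004  0.0109] z [-0.0097 -0.0083 -0.0053]
0.06 1334 y [-0.0101  0.0004  0.0108] z [-0.0121 -0.0107 -0.0079]
0.08 1578 y [-0.012   0.0004  0.0127] z [-0.0153 -0.0121 -0.0034]
0.1 823 y [-0.0049  0.0004  0.0057] z [-0.0062 -0.0049 -0.0035]
0.12 448 y [-0.0051  0.0003  0.0058] z [-0.0079 -0.0069 -0.0056]
```

View pics/w2.png

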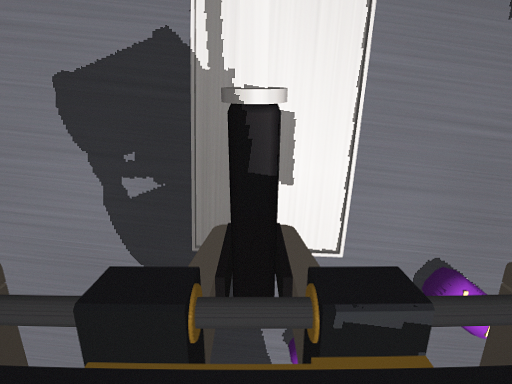

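The hook hangs centred in the grip and its tilt is still 0.12, with the lip about 261 mm ahead of the TCP. I'll carry it over the tray.

>>> step_arm([
  {"hand": 10,"dp": [0.2,0,0],"roll": 0.07},
  {"hand": 10,"dp": [0.4,0,0],"roll": 0.14},
  {"hand": 10,"dp": [0.5,0,0],"roll": 0.2},
  {"hand": 10,"dp": [0.5,0,0],"roll": 0.2},
])

```text
t: 6.35
ee_pos: [0.4825, 0.3566, 0.1319]
ee_rot: [1.0, 0.005, -0.001, 0.001]
ft_force: [-0.6, -0.7, -2.1]
grip_width: 0.0236
finger_force: 30.0
```

>>> step_arm([
  {"hand": 10,"dp": [0.1,0.2,0],"roll": 0},
  {"hand": 10,"dp": [0.15,0.5,0],"roll": 0},
  {"hand": 10,"dp": [0.23,0.94,0],"roll": 0},
])

```text
t: 6.65
ee_pos: [0.505, 0.2637, 0.1326]
ee_rot: [1.0, 0.007, -0.001, -0.0]
ft_force: [0.5, -0.8, -2.4]
grip_width: 0.0235
finger_force: 30.0
```

>>> step_arm([
  {"hand": 10,"dp": [0.1,0.4,0],"roll": 0},
  {"hand": 10,"dp": [0.23,0.8,0],"roll": 0},
  {"hand": 10,"dp": [0.23,0.94,0],"roll": 0},
])

```text
t: 6.95
ee_pos: [0.5306, 0.1666, 0.133]
ee_rot: [1.0, 0.004, -0.001, 0.001]
ft_force: [-0.6, 0.6, -1.7]
grip_width: 0.0239
finger_force: 30.0
```

>>> step_arm([
  {"hand": 10,"dp": [0.1,0.4,0],"roll": 0},
  {"hand": 10,"dp": [0.23,0.8,0],"roll": 0},
  {"hand": 10,"dp": [0.23,0.94,0],"roll": 0},
])

```text
t: 7.25
ee_pos: [0.5548, 0.0735, 0.1332]
ee_rot: [1.0, 0.004, -0.0, 0.0]
ft_force: [-1.1, 0.4, -2.7]
grip_width: 0.0236
finger_force: 30.0
```

>>> step_arm([
  {"hand": 10,"dp": [0.1,0.4,0],"roll": 0},
  {"hand": 10,"dp": [0.23,0.7,0],"roll": 0},
  {"hand": 10,"dp": [0.23,0.94,0],"roll": 0},
  {"hand": 10,"dp": [0.23,0.94,0],"roll": 0},
  {"hand": 10,"dp": [0.23,0.94,0],"roll": 0},
  {"hand": 10,"dp": [0.23,0.94,0],"roll": 0},
])

```text
t: 7.85
ee_pos: [0.5779, -0.0162, 0.1331]
ee_rot: [1.0, 0.006, -0.001, -0.0]
ft_force: [0.3, -0.4, -2.6]
grip_width: 0.0238
finger_force: 30.0
```

```bash
python3 - <<'E'
from h import *
s,r=st()
p,d,c=grab('top'); W=world(d,c)
p2,_,_=grab('side')
a=cv2.resize(p[60:190,180:340],None,fx=3,fy=3,interpolation=cv2.INTER_CUBIC)
b=cv2.resize(p2[130:260,130:290],None,fx=2,fy=2)
o=np.zeros((390,800,3),np.uint8); o[:,:480]=a; o[:260,480:800]=b; save('over',o)
E
```

```text
t 7.85 p [ 0.5779 -0.0162  0.1331] x [ 1.     0.012 -0.001] z [-0.001  0.001 -1.   ] j6 1.321 F [ 0.3 -0.4 -2.6] w 0.0238 gf 30.0
```

View pics/over.png

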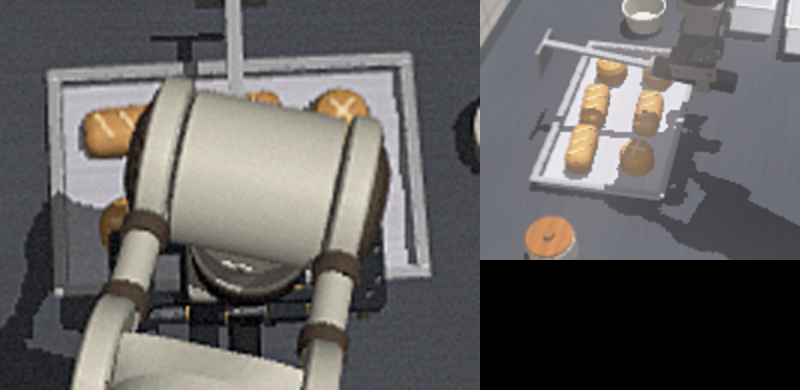

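The bar runs over the far rim in the middle, at crop pixel (233,60), and the lip is beyond it. I'll lower part way and measure the lip.

>>> step_arm([
  {"hand": 10,"dp": [0.05,0,0.2],"roll": 0},
  {"hand": 10,"dp": [0.05,0,0.4],"roll": 0},
  {"hand": 10,"dp": [0.05,0,0.55],"roll": 0},
  {"hand": 10,"dp": [0.05,0,0.55],"roll": 0},
  {"hand": 10,"dp": [0.05,0,0.55],"roll": 0},
])

```text
t: 8.45
ee_pos: [0.5836, -0.0174, 0.0787]
ee_rot: [1.0, 0.006, -0.0, -0.0]
ft_force: [0.4, -0.3, -1.9]
grip_width: 0.0234
finger_force: 30.0
```

```bash
python3 - <<'E'
from h import *
s,r=st()
p,d,c=grab('top'); W=world(d,c)
m=(W[...,0]>.80)&(W[...,0]<.9)&(abs(W[...,1]+.015)<.06)&(W[...,2]>.035)&(d>0)
P=W[m]; print(m.sum())
for a in np.arange(.80,.88,.006):
    k=abs(P[:,0]-a)<.003
    if k.any(): print(round(a,3),k.sum(),P[k,1].min().round(3),P[k,1].max().round(3),P[k,2].mean().round(4))
# far rim: x of height>=.014 
for y in(-.15,-.1,.05,.1,.13):
    k=(abs(W[...,1]-y)<.006)&(W[...,2]>.014)&(W[...,2]<.03)&(W[...,0]>.79)&(W[...,0]<.86); print(y,k.sum(),W[k][:,0].min().round(4) if k.any() else 0,W[k][:,0].max().round(4) if k.any() else 0)
p2,_,_=grab('side')
o=np.zeros((500,800,3),np.uint8); o[:300,:400]=cv2.resize(p[50:125,210:310],None,fx=4,fy=4,interpolation=cv2.INTER_CUBIC); o[:500,400:]=cv2.resize(p2[140:240,150:230],None,fx=5,fy=5,interpolation=cv2.INTER_CUBIC); save('over2',o)
E
```

```text
t 8.45 p [ 0.5836 -0.0174  0.0787] x [ 1.     0.011 -0.   ] z [-0.  0. -1.] j6 1.323 F [ 0.4 -0.3 -1.9] w 0.0234 gf 30.0
237
0.8 6 -0.021 -0.01 0.0959
0.806 10 -0.021 -0.011 0.0972
0.812 11 -0.018 -0.011 0.0972
0.818 12 -0.018 -0.008 0.0988
0.824 12 -0.019 -0.008 0.0985
0.83 11 -0.019 -0.009 0.0989
0.836 97 -0.044 0.014 0.0926
0.842 78 -0.044 0.014 0.067
-0.15 19 0.8176 0.8291
-0.1 16 0.8165 0.8268
0.05 17 0.809 0.8241
0.1 20 0.8104 0.8219
0.13 20 0.8079 0.8199
```

View pics/over2.png

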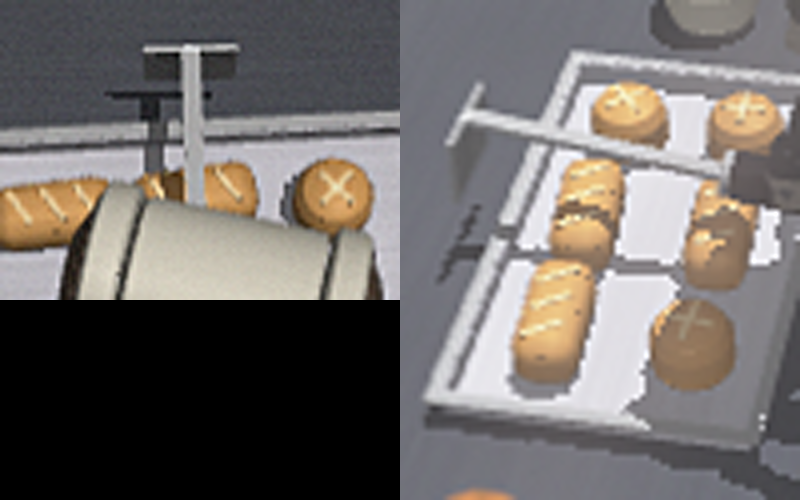

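The lip's inner face is at x≈0.840, about 14 mm behind the far rim at 0.826. It is centred at y −0.015, so I'll lower it.

>>> step_arm([
  {"hand": 10,"dp": [0,0,0.1],"roll": 0},
  {"hand": 10,"dp": [0,0,0.2],"roll": 0},
  {"hand": 10,"dp": [0,0,0.28],"roll": 0},
  {"hand": 10,"dp": [0,0,0.33],"roll": 0},
  {"hand": 10,"dp": [0,0,0.355],"roll": 0},
  {"hand": 10,"dp": [0,0,0.355],"roll": 0},
])

```text
t: 9.15
ee_pos: [0.5842, -0.018, 0.0433]
ee_rot: [1.0, 0.005, 0.001, 0.0]
ft_force: [-1.5, 0.3, 4.1]
grip_width: 0.0239
finger_force: 30.0
```

>>> step_arm([
  {"hand": 10,"dp": [-0.05,0,0],"roll": 0},
  {"hand": 10,"dp": [-0.1,0,0],"roll": 0},
  {"hand": 10,"dp": [-0.15,0,0],"roll": 0},
  {"hand": 10,"dp": [-0.2,0,0],"roll": 0},
  {"hand": 10,"dp": [-0.25,0,0],"roll": 0},
  {"hand": 10,"dp": [-0.3,0,0],"roll": 0},
  {"hand": 10,"dp": [-0.35,0,0],"roll": 0},
  {"hand": 10,"dp": [-0.4,0,0],"roll": 0},
  {"hand": 10,"dp": [-0.4,0,0],"roll": 0},
])

```text
t: 10.05
ee_pos: [0.5429, -0.0181, 0.0429]
ee_rot: [1.0, 0.005, -0.0, -0.0]
ft_force: [-0.4, 0.3, -2.9]
grip_width: 0.0236
finger_force: 30.0
```

```bash
cat > tray.py <<'E'
from h import *
def rim(W,d):
    for y in(-.15,-.12,.05,.1,.13):
        k=(abs(W[...,1]-y)<.006)&(W[...,2]>.014)&(W[...,2]<.03)&(W[...,0]>.55)&(W[...,0]<.86); x=W[k][:,0]
        print(y,k.sum(),np.percentile(x,[95,100]).round(4) if k.any() else 0)
E
python3 - <<'E'
from tray import *
s,r=st()
p,d,c=grab('top'); rim(world(d,c),d)
p2,_,_=grab('side')
o=np.zeros((500,800,3),np.uint8); o[:400,:400]=cv2.resize(p[60:160,210:310],None,fx=4,fy=4,interpolation=cv2.INTER_CUBIC); o[:500,400:]=cv2.resize(p2[140:240,150:230],None,fx=5,fy=5,interpolation=cv2.INTER_CUBIC); save('pull1',o)
E
```

```text
t 10.05 p [ 0.5429 -0.0181  0.0429] x [ 1.     0.011 -0.001] z [-0.001  0.    -1.   ] j6 1.304 F [-0.4  0.3 -2.9] w 0.0236 gf 30.0
-0.15 40 [0.8277 0.8288]
-0.12 26 [0.827  0.8279]
0.05 28 [0.8209 0.8231]
0.1 57 [0.8205 0.8213]
0.13 44 [0.819  0.8199]
```

View pics/pull1.png

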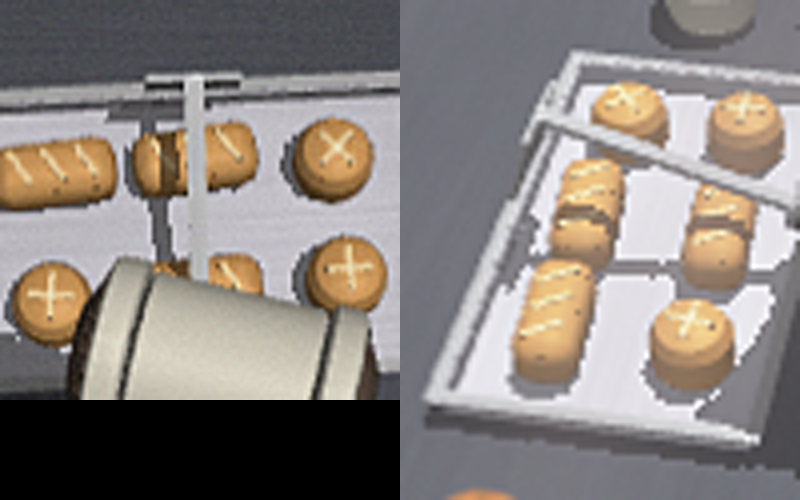

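The tray has not moved. The bar touched the near long roll on the way down (+6 N) and the lip rode over the rim. I'll lift, move forward and re-measure the hook in the grip.

>>> step_arm([
  {"hand": 10,"dp": [0,0,-0.2],"roll": 0},
  {"hand": 10,"dp": [0,0,-0.4],"roll": 0},
  {"hand": 10,"dp": [0,0,-0.5],"roll": 0},
  {"hand": 10,"dp": [0.25,0,-0.5],"roll": 0},
  {"hand": 10,"dp": [0.45,0,-0.5],"roll": 0},
  {"hand": 10,"dp": [0.45,0,-0.5],"roll": 0},
  {"hand": 10,"dp": [0.45,0,-0.5],"roll": 0},
])

```text
t: 10.85
ee_pos: [0.588, -0.0176, 0.0925]
ee_rot: [1.0, 0.006, -0.001, -0.0]
ft_force: [-0.6, 0.8, -1.7]
grip_width: 0.0237
finger_force: 30.0
```

```bash
cat > hook.py <<'E'
from h import *
def hook():
    s,r=st()
    for n in('wrist','top','side'):
        p,d,c=grab(n); W=world(d,c)
        q=(W-s['ee_pos'])@r
        ax,ay,az=q[...,0],q[...,1],q[...,2]
        print(n)
        for a in (.04,.06,.09,.11,.13,.15,.17,.19,.21,.23,.245,.252,.256,.26,.264,.268):
            m=(abs(ax-a)<.003)&(abs(ay)<.04)&(az<.015)&(az>-.05)&(d>0)
            if m.sum()>3: print(a,m.sum(),'y',np.percentile(ay[m],[2,98]).round(4),'z',np.percentile(az[m],[2,50,98]).round(4))
E
python3 -c "
from hook import *
hook()"
```

```text
t 10.85 p [ 0.588  -0.0176  0.0925] x [ 1.     0.011 -0.001] z [-0.001  0.    -1.   ] j6 1.325 F [-0.6  0.8 -1.7] w 0.0237 gf 30.0
wrist
0.04 618 y [-0.011   0.0116] z [-0.0189 -0.0172 -0.013 ]
0.06 794 y [-0.0111  0.0116] z [-0.0254 -0.0234 -0.0193]
0.09 520 y [-0.0055  0.006 ] z [-0.0235 -0.0216 -0.0197]
0.11 620 y [-0.0056  0.006 ] z [-0.0296 -0.0278 -0.0262]
top
0.15 8 y [-0.0047  0.0045] z [-0.0423 -0.0393 -0.0379]
0.17 13 y [-0.0069  0.0052] z [-0.0475 -0.046  -0.0395]
0.252 30 y [-0.0293  0.0282] z [-0.0462 -0.035  -0.0275]
0.256 24 y [-0.0296  0.0276] z [-0.0328 -0.0228 -0.0169]
0.26 8 y [-0.023  0.014] z [-0.0199 -0.0173 -0.0142]
side
0.06 22 y [-0.0129  0.0106] z [-0.0258 -0.0211  0.0001]
0.09 8 y [-0.007   0.0071] z [-0.0225 -0.0215 -0.02  ]
0.11 9 y [-0.0052  0.0057] z [-0.0307 -0.027  -0.0231]
0.13 8 y [-0.0061  0.0073] z [-0.0364 -0.0346 -0.0285]
0.15 7 y [-0.0041  0.0048] z [-0.0423 -0.0413 -0.0341]
0.17 6 y [-0.0068  0.0064] z [-0.0477 -0.0464 -0.0379]
0.245 4 y [-0.0207  0.0038] z [-0.0497 -0.0482 -0.0454]
0.252 15 y [-0.0283 -0.0028] z [-0.0454 -0.0373 -0.0276]
0.256 15 y [-0.0282  0.0265] z [-0.0416 -0.0284 -0.0184]
```

The hook has turned in the pads to a tilt of 0.31, nose up. I'll press the handle's rear end down on a firm edge, the long box's left wall, to level it. A level hook puts the lip deep enough while the bar clears the rolls.

>>> step_arm([
  {"hand": 10,"dp": [0,0,-0.35],"roll": 0},
  {"hand": 10,"dp": [-0.3,0,-0.7],"roll": 0},
  {"hand": 10,"dp": [-0.7,0,-0.7],"roll": 0},
  {"hand": 10,"dp": [-1,0,-0.7],"roll": 0},
])

```text
t: 11.4
ee_pos: [0.487, -0.0187, 0.164]
ee_rot: [1.0, 0.005, 0.001, 0.0]
ft_force: [-0.0, -0.2, -2.7]
grip_width: 0.0236
finger_force: 30.0
```

>>> step_arm([
  {"hand": 10,"dp": [-0.2,0,0],"roll": -0.2},
  {"hand": 10,"dp": [-0.48,0,0],"roll": -0.5},
  {"hand": 10,"dp": [-0.48,0,0],"roll": -0.78},
])

```text
t: 11.7
ee_pos: [0.4369, -0.0186, 0.1619]
ee_rot: [0.979, 0.202, -0.002, -0.001]
ft_force: [0.6, 0.6, -2.1]
grip_width: 0.0236
finger_force: 30.0
```

>>> step_arm([
  {"hand": 10,"dp": [0,0,0],"roll": -0.28},
  {"hand": 10,"dp": [0,0,0],"roll": -0.56},
  {"hand": 10,"dp": [0,0,0],"roll": -0.78},
])

```text
t: 12.0
ee_pos: [0.4399, -0.0192, 0.163]
ee_rot: [0.922, 0.388, -0.0, 0.0]
ft_force: [0.7, -0.8, -2.0]
grip_width: 0.024
finger_force: 30.0
```

>>> step_arm([
  {"hand": 10,"dp": [0,0,0],"roll": -0.28},
  {"hand": 10,"dp": [0,0,0],"roll": -0.56},
  {"hand": 10,"dp": [0,0,0],"roll": -0.78},
])

```text
t: 12.3
ee_pos: [0.44, -0.0193, 0.1629]
ee_rot: [0.829, 0.559, -0.0, 0.0]
ft_force: [-0.0, 0.8, -2.0]
grip_width: 0.0238
finger_force: 30.0
```

>>> step_arm([
  {"hand": 10,"dp": [0,0,0],"roll": -0.25},
  {"hand": 10,"dp": [0,0,0],"roll": -0.5},
  {"hand": 10,"dp": [0,0,0],"roll": -0.7},
  {"hand": 10,"dp": [0,0,0],"roll": -0.78},
  {"hand": 10,"dp": [0,0,0],"roll": -0.78},
])

```text
t: 12.8
ee_pos: [0.4401, -0.0193, 0.163]
ee_rot: [0.707, 0.707, -0.0, 0.0]
ft_force: [0.9, 0.9, -3.1]
grip_width: 0.024
finger_force: 30.0
```

>>> step_arm([
  {"hand": 10,"dp": [-0.3,0,0],"roll": 0},
  {"hand": 10,"dp": [-0.7,0,0],"roll": 0},
  {"hand": 10,"dp": [-0.9,0,0],"roll": 0},
  {"hand": 10,"dp": [-0.9,0,0],"roll": 0},
  {"hand": 10,"dp": [-0.9,0,0],"roll": 0},
])

```text
t: 13.3
ee_pos: [0.4403, -0.109, 0.1629]
ee_rot: [0.708, 0.707, 0.0, -0.0]
ft_force: [-0.1, 0.7, -3.3]
grip_width: 0.0234
finger_force: 30.0
```

```bash
python3 - <<'E'
from h import *
s,r=st()
p,d,c=grab('side'); W=world(d,c)
for x in(.36,.40,.44):
    k=(abs(W[...,0]-x)<.008)&(W[...,2]>.055)&(W[...,2]<.075)&(W[...,1]<-.15)&(W[...,1]>-.3); print(x,k.sum(),np.percentile(W[k][:,1],[0,50,100]).round(4) if k.any() else 0)
p,d,c=grab('top'); save('t3',p); W=world(d,c)
for x in(.36,.40,.44):
    k=(abs(W[...,0]-x)<.008)&(W[...,2]>.055)&(W[...,2]<.075)&(W[...,1]<-.15)&(W[...,1]>-.3); print(x,k.sum(),np.percentile(W[k][:,1],[0,50,100]).round(4) if k.any() else 0)
E
```

```text
t 13.3 p [ 0.4403 -0.109   0.1629] x [0.002 1.    0.001] z [-0.     0.001 -1.   ] j6 -0.509 F [-0.1  0.7 -3.3] w 0.0234 gf 30.0
0.36 14 [-0.243  -0.2363 -0.2309]
0.4 13 [-0.2409 -0.2337 -0.2284]
0.44 0 0
0.36 0 0
0.4 0 0
0.44 0 0
```

View pics/t3.png

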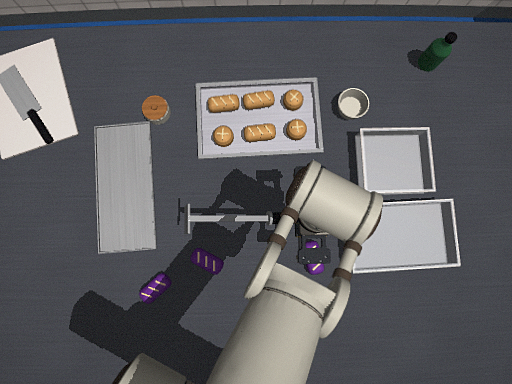

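The top view shows the hook at (228,217), pointing left and clear of everything, with the gripper beside the long box. I'll set the rear end on the box wall and press gently.

>>> step_arm([
  {"hand": 10,"dp": [-0.3,0,0],"roll": 0},
  {"hand": 10,"dp": [-0.6,0,0],"roll": 0},
  {"hand": 10,"dp": [-0.86,0,0.2],"roll": 0},
  {"hand": 10,"dp": [-0.86,0,0.4],"roll": 0},
  {"hand": 10,"dp": [-0.86,0,0.55],"roll": 0},
  {"hand": 10,"dp": [-0.86,0,0.6],"roll": 0},
  {"hand": 10,"dp": [-0.86,0,0.6],"roll": 0},
])

```text
t: 14.1
ee_pos: [0.4405, -0.1942, 0.1027]
ee_rot: [0.707, 0.708, -0.0, -0.001]
ft_force: [-1.3, 0.4, -2.5]
grip_width: 0.0241
finger_force: 30.0
```

>>> step_arm([
  {"hand": 10,"dp": [0,0,0.04],"roll": 0},
  {"hand": 10,"dp": [0,0,0.07],"roll": 0},
  {"hand": 10,"dp": [0,0,0.1],"roll": 0},
])

```text
t: 14.4
ee_pos: [0.4418, -0.1957, 0.0943]
ee_rot: [0.707, 0.707, 0.0, 0.001]
ft_force: [0.5, 2.4, 4.5]
grip_width: 0.0238
finger_force: 30.0
```

```bash
python3 -c "
from hook import *
hook()"
```

```text
t 14.4 p [ 0.4418 -0.1957  0.0943] x [-0.     1.    -0.001] z [ 0.003 -0.001 -1.   ] j6 -0.669 F [0.5 2.4 4.5] w 0.0238 gf 30.0
wrist
0.04 586 y [-0.0121  0.0108] z [-0.0109 -0.0095 -0.0051]
0.06 680 y [-0.0118  0.0107] z [-0.0136 -0.0121 -0.0081]
0.09 388 y [-0.0066  0.005 ] z [-0.0064 -0.0051 -0.0033]
0.11 469 y [-0.0066  0.0051] z [-0.0093 -0.0078 -0.0063]
top
0.04 24 y [-0.0119  0.0093] z [-0.0094 -0.0061 -0.0027]
0.06 28 y [-0.0116  0.0095] z [-0.011  -0.0085 -0.0039]
0.09 17 y [-0.0142  0.0076] z [-0.0028 -0.0007  0.0109]
0.11 10 y [-0.0055  0.0042] z [-0.0064 -0.0025 -0.0008]
0.13 10 y [-0.0051  0.0046] z [-0.0085 -0.0061 -0.0028]
0.15 17 y [-0.0067  0.0051] z [-0.0104 -0.0072 -0.0019]
0.17 12 y [-0.0066  0.0052] z [-0.0132 -0.0102 -0.008 ]
0.19 15 y [-0.0061  0.0034] z [-0.0135 -0.0118 -0.0096]
0.21 10 y [-0.0057  0.0038] z [-0.0159 -0.0141 -0.0125]
0.23 15 y [-0.0054  0.004 ] z [-0.0182 -0.0156 -0.0139]
0.245 14 y [-0.005   0.0044] z [-0.0196 -0.018  -0.0155]
0.252 26 y [-0.0071  0.0268] z [-0.0222 -0.0185 -0.0137]
0.256 52 y [-0.0299  0.0278] z [-0.0213 -0.0186 -0.015 ]
0.26 24 y [-0.0289  0.0269] z [-0.0207 -0.0178  0.0142]
side
0.04 6 y [-0.0112  0.0077] z [-0.0095 -0.0087 -0.0068]
0.06 6 y [-0.0098  0.0062] z [-0.012  -0.0115 -0.0109]
0.09 11 y [-0.0141  0.0114] z [-0.0043  0.0018  0.0085]
0.11 5 y [-0.0052  0.0039] z [-0.0073 -0.0063 -0.0053]
0.13 4 y [-0.004  0.002] z [-0.0097 -0.0073 -0.0059]
0.15 4 y [-0.006   0.0029] z [-0.0123 -0.0106 -0.009 ]
0.19 5 y [-0.0068  0.0017] z [-0.0144 -0.0137 -0.0118]
0.21 7 y [-0.0063  0.0029] z [-0.0172 -0.016  -0.0129]
0.23 4 y [-0.005   0.0038] z [-0.0182 -0.0175 -0.0164]
0.245 6 y [-0.007   0.0042] z [-0.0214 -0.0192 -0.0153]
0.252 26 y [-0.0305  0.0233] z [-0.0216 -0.0197 -0.0028]
0.256 144 y [-0.0285  0.0268] z [-0.0219 -0.0096  0.0105]
0.26 125 y [-0.0295  0.0281] z [-0.0212  0.0011  0.0129]
0.264 9 y [-0.0301  0.0208] z [0.0012 0.0087 0.0114]
```

Tilt is back to 0.12. I'll press about 5 mm more.

>>> step_arm([
  {"hand": 10,"dp": [0,0,0.02],"roll": 0},
  {"hand": 10,"dp": [0,0,0.04],"roll": 0},
  {"hand": 10,"dp": [0,0,0.045],"roll": 0},
  {"hand": 10,"dp": [0,0,0.045],"roll": 0},
])

```text
t: 14.95
ee_pos: [0.4406, -0.1952, 0.0883]
ee_rot: [0.707, 0.707, 0.0, -0.0]
ft_force: [1.8, 1.5, 2.1]
grip_width: 0.0235
finger_force: 30.0
```

>>> step_arm([
  {"hand": 10,"dp": [0,0,-0.15],"roll": 0},
  {"hand": 10,"dp": [0,0,-0.4],"roll": 0},
  {"hand": 10,"dp": [0,0,-0.6],"roll": 0},
  {"hand": 10,"dp": [0,0,-0.6],"roll": 0},
  {"hand": 10,"dp": [0,0,-0.6],"roll": 0},
])

```text
t: 15.45
ee_pos: [0.4399, -0.1952, 0.1475]
ee_rot: [0.707, 0.707, -0.0, -0.001]
ft_force: [0.5, -0.5, -2.3]
grip_width: 0.0238
finger_force: 30.0
```

```bash
python3 -c "
from hook import *
hook()"
```

```text
t 15.45 p [ 0.4399 -0.1952  0.1475] x [0. 1. 0.] z [-0.001  0.    -1.   ] j6 -0.669 F [ 0.5 -0.5 -2.3] w 0.0238 gf 30.0
wrist
0.04 568 y [-0.0121  0.0108] z [-0.0053 -0.004   0.0003]
0.06 633 y [-0.0121  0.0108] z [-0.005  -0.0037  0.0002]
0.09 279 y [-0.0066  0.005 ] z [0.006  0.0073 0.0087]
0.11 362 y [-0.0064  0.0053] z [0.0062 0.0075 0.0091]
top
0.04 31 y [-0.0124  0.0098] z [-0.0066 -0.0022  0.0049]
0.06 32 y [-0.012   0.0103] z [-0.0042 -0.0022  0.0035]
0.09 29 y [-0.0102  0.0128] z [-0.0051  0.0083  0.0123]
0.11 16 y [-0.0058  0.0057] z [0.0072 0.0101 0.0116]
0.13 10 y [-0.0053  0.004 ] z [0.0068 0.009  0.0122]
0.15 10 y [-0.0048  0.0044] z [0.0075 0.0099 0.0117]
0.17 18 y [-0.0063  0.0049] z [0.008  0.0111 0.0141]
0.19 18 y [-0.0061  0.0055] z [0.0077 0.0098 0.0125]
0.21 15 y [-0.0055  0.0036] z [0.0081 0.0102 0.0127]
0.23 15 y [-0.005   0.0041] z [0.0091 0.0112 0.0143]
0.245 10 y [-0.0045  0.0046] z [0.0107 0.0114 0.0126]
0.252 11 y [-0.006   0.0047] z [0.0078 0.011  0.0141]
0.256 46 y [-0.0289  0.0253] z [0.009  0.0114 0.0141]
0.26 29 y [-0.0276  0.0274] z [0.0085 0.0113 0.0142]
side
0.04 10 y [-0.0121  0.0096] z [-0.006  -0.0046  0.0002]
0.06 8 y [-0.01    0.0089] z [-0.0045 -0.0028 -0.0008]
0.09 10 y [-0.01    0.0043] z [-0.0034  0.0055  0.0091]
0.11 4 y [-0.0039  0.0025] z [0.0058 0.0063 0.0078]
0.13 8 y [-0.0057  0.0038] z [0.0072 0.0082 0.0094]
0.15 5 y [-0.005   0.0042] z [0.008  0.0098 0.0107]
0.17 5 y [-0.0069  0.0022] z [0.0063 0.0087 0.0093]
0.19 5 y [-0.0058 -0.0002] z [0.0062 0.008  0.0087]
0.21 5 y [-0.0049  0.0037] z [0.0082 0.0085 0.0088]
0.23 5 y [-0.0044  0.0044] z [0.0073 0.01   0.0108]
0.245 6 y [-0.0062  0.003 ] z [0.0063 0.0085 0.0103]
0.252 11 y [-0.0232  0.0125] z [0.0073 0.0093 0.0104]
0.256 45 y [-0.0304  0.0246] z [0.0081 0.0101 0.0149]
0.26 29 y [-0.0292  0.0268] z [0.0085 0.0114 0.0149]
```

The hook is now level (tilt ≈ −0.01), with the lip edge 62 mm below the TCP. Back to the tray.

>>> step_arm([
  {"hand": 10,"dp": [0.3,0,0],"roll": 0},
  {"hand": 10,"dp": [0.6,0,0],"roll": 0},
  {"hand": 10,"dp": [0.88,0,0],"roll": 0},
])

```text
t: 15.9
ee_pos: [0.4397, -0.106, 0.1472]
ee_rot: [0.707, 0.707, -0.0, -0.001]
ft_force: [-0.0, -0.4, -1.8]
grip_width: 0.0235
finger_force: 30.0
```

>>> step_arm([
  {"hand": 10,"dp": [0.3,0,0],"roll": 0.15},
  {"hand": 10,"dp": [0.6,0,0],"roll": 0.4},
  {"hand": 10,"dp": [0.86,0,0],"roll": 0.6},
  {"hand": 10,"dp": [0.86,0,0],"roll": 0.775},
])

```text
t: 16.3
ee_pos: [0.4392, -0.0184, 0.147]
ee_rot: [0.83, 0.558, -0.001, -0.002]
ft_force: [0.1, 0.1, -2.2]
grip_width: 0.0239
finger_force: 30.0
```

>>> step_arm([
  {"hand": 10,"dp": [0,0,0],"roll": 0.27},
  {"hand": 10,"dp": [0,0,0],"roll": 0.54},
  {"hand": 10,"dp": [0,0,0],"roll": 0.775},
])

```text
t: 16.6
ee_pos: [0.4396, -0.0209, 0.1473]
ee_rot: [0.923, 0.385, -0.001, -0.001]
ft_force: [-0.5, 0.3, -3.2]
grip_width: 0.0237
finger_force: 30.0
```

>>> step_arm([
  {"hand": 10,"dp": [0,0,0],"roll": 0.27},
  {"hand": 10,"dp": [0,0,0],"roll": 0.54},
  {"hand": 10,"dp": [0,0,0],"roll": 0.775},
])

```text
t: 16.9
ee_pos: [0.4396, -0.021, 0.1472]
ee_rot: [0.98, 0.2, -0.001, -0.001]
ft_force: [0.3, -0.3, -3.0]
grip_width: 0.0235
finger_force: 30.0
```

>>> step_arm([
  {"hand": 10,"dp": [0,0,0],"roll": 0.25},
  {"hand": 10,"dp": [0,0,0],"roll": 0.5},
  {"hand": 10,"dp": [0,0,0],"roll": 0.7},
  {"hand": 10,"dp": [0,0,0],"roll": 0.775},
  {"hand": 10,"dp": [0,0,0],"roll": 0.775},
])

```text
t: 17.4
ee_pos: [0.4396, -0.021, 0.1473]
ee_rot: [1.0, 0.01, -0.001, -0.0]
ft_force: [0.2, -0.7, -2.8]
grip_width: 0.024
finger_force: 30.0
```

>>> step_arm([
  {"hand": 10,"dp": [0.3,0,0],"roll": 0},
  {"hand": 10,"dp": [0.6,0,0],"roll": 0},
  {"hand": 10,"dp": [0.75,0,0],"roll": 0},
])

```text
t: 17.7
ee_pos: [0.5169, -0.0197, 0.1478]
ee_rot: [1.0, 0.011, -0.0, -0.0]
ft_force: [-0.8, 1.0, -1.6]
grip_width: 0.0237
finger_force: 30.0
```

>>> step_arm([
  {"hand": 10,"dp": [0.3,0,0],"roll": 0},
  {"hand": 10,"dp": [0.6,0,0],"roll": 0},
  {"hand": 10,"dp": [0.75,0,0.1],"roll": 0},
  {"hand": 10,"dp": [0.75,0,0.2],"roll": 0},
  {"hand": 10,"dp": [0.75,0,0.2],"roll": 0},
  {"hand": 10,"dp": [0.75,0,0.2],"roll": 0},
])

```text
t: 18.3
ee_pos: [0.5891, -0.0179, 0.1275]
ee_rot: [1.0, 0.011, -0.001, -0.0]
ft_force: [0.2, 0.3, -2.2]
grip_width: 0.0238
finger_force: 30.0
```

```bash
python3 - <<'E'
from tray import *
s,r=st()
p,d,c=grab('top'); W=world(d,c); rim(W,d)
m=(W[...,0]>.80)&(W[...,0]<.9)&(abs(W[...,1]+.015)<.06)&(W[...,2]>.03)&(d>0)
P=W[m]; print(m.sum())
for a in np.arange(.80,.88,.006):
    k=abs(P[:,0]-a)<.003
    if k.any(): print(round(a,3),k.sum(),P[k,1].min().round(3),P[k,1].max().round(3),P[k,2].min().round(4),P[k,2].mean().round(4))
E
```

```text
t 18.3 p [ 0.5891 -0.0179  0.1275] x [ 1.     0.021 -0.003] z [-0.003  0.001 -1.   ] j6 1.314 F [ 0.2  0.3 -2.2] w 0.0238 gf 30.0
-0.15 36 [0.828  0.8294]
-0.12 20 [0.8268 0.8292]
0.05 10 [0.8219 0.8223]
0.1 37 [0.8196 0.8221]
0.13 47 [0.8198 0.8204]
305
0.8 3 -0.015 -0.008 0.1167 0.1172
0.806 12 -0.018 -0.008 0.1122 0.1156
0.812 11 -0.018 -0.008 0.1133 0.1162
0.818 12 -0.018 -0.008 0.1134 0.1162
0.824 13 -0.016 -0.006 0.1125 0.1161
0.83 11 -0.016 -0.006 0.1142 0.117
0.836 10 -0.016 -0.006 0.1151 0.117
0.842 203 -0.042 0.019 0.06 0.0914
0.848 30 -0.042 0.018 0.0708 0.1128
```

>>> step_arm([
  {"hand": 10,"dp": [0,0.04,0.15],"roll": 0},
  {"hand": 10,"dp": [0,0.04,0.3],"roll": 0},
  {"hand": 10,"dp": [0,0.04,0.45],"roll": 0},
  {"hand": 10,"dp": [0,0.04,0.55],"roll": 0},
  {"hand": 10,"dp": [0,0.04,0.585],"roll": 0},
  {"hand": 10,"dp": [0,0.04,0.585],"roll": 0},
])

```text
t: 18.95
ee_pos: [0.5902, -0.022, 0.0692]
ee_rot: [1.0, 0.01, -0.001, -0.0]
ft_force: [-0.6, 0.5, -1.4]
grip_width: 0.0237
finger_force: 30.0
```

>>> step_arm([
  {"hand": 10,"dp": [-0.08,0,0],"roll": 0},
  {"hand": 10,"dp": [-0.14,0,0],"roll": 0},
  {"hand": 10,"dp": [-0.2,0,0],"roll": 0},
  {"hand": 10,"dp": [-0.25,0,0],"roll": 0},
  {"hand": 10,"dp": [-0.3,0,0],"roll": 0},
  {"hand": 10,"dp": [-0.35,0,0],"roll": 0},
  {"hand": 10,"dp": [-0.4,0,0],"roll": 0},
  {"hand": 10,"dp": [-0.45,0,0],"roll": 0},
  {"hand": 10,"dp": [-0.5,0,0],"roll": 0},
])

```text
t: 19.85
ee_pos: [0.5408, -0.0233, 0.0704]
ee_rot: [1.0, 0.01, 0.001, 0.0]
ft_force: [4.2, 0.5, -2.3]
grip_width: 0.0238
finger_force: 30.0
```

```bash
python3 - <<'E'
from tray import *
s,r=st()
p,d,c=grab('top'); W=world(d,c); rim(W,d)
E
python3 -c "
from hook import *
hook()" | sed -n '1,/side/p'
```

```text
t 19.85 p [ 0.5408 -0.0233  0.0704] x [1.    0.021 0.001] z [ 0.001 -0.    -1.   ] j6 1.283 F [ 4.2  0.5 -2.3] w 0.0238 gf 30.0
-0.15 43 [0.796  0.7963]
-0.12 26 [0.7946 0.7955]
0.05 27 [0.7908 0.7923]
0.1 55 [0.7892 0.7908]
0.13 46 [0.7901 0.7911]
t 19.9 p [ 0.5398 -0.0232  0.0701] x [ 1.     0.021 -0.   ] z [-0.  0. -1.] j6 1.283 F [ 2.1 -0.4 -1.9] w 0.0237 gf 30.0
wrist
0.04 574 y [-0.0113  0.0115] z [-0.0052 -0.004   0.0002]
0.06 630 y [-0.0111  0.0117] z [-0.005  -0.0037  0.0006]
0.09 295 y [-0.0054  0.0058] z [0.006  0.0073 0.0085]
0.11 363 y [-0.0057  0.0061] z [0.0059 0.0075 0.0088]
top
0.15 10 y [-0.0044  0.0034] z [0.0084 0.0103 0.0116]
0.17 10 y [-0.006   0.0042] z [0.008  0.0103 0.0118]
0.19 13 y [-0.0051  0.0052] z [0.0066 0.0104 0.0131]
0.21 14 y [-0.0068  0.0037] z [0.0077 0.0106 0.0134]
0.23 11 y [-0.0059  0.0046] z [0.0084 0.01   0.013 ]
0.245 11 y [-0.0051  0.0028] z [0.0086 0.0102 0.0129]
0.252 30 y [-0.0292  0.0266] z [0.0072 0.0109 0.0144]
0.256 41 y [-0.0306  0.0273] z [0.0073 0.0112 0.0146]
0.26 5 y [-0.0251 -0.    ] z [0.012  0.0126 0.0146]
side
```

The tray follows the hook and stays straight (32 mm so far, 4 N). I'll continue for the remaining 168 mm.

>>> step_arm([
  {"hand": 10,"dp": [-0.07,0,0],"roll": 0},
  {"hand": 10,"dp": [-0.14,0,0],"roll": 0},
  {"hand": 10,"dp": [-0.21,0,0],"roll": 0},
  {"hand": 10,"dp": [-0.28,0,0],"roll": 0},
  {"hand": 10,"dp": [-0.35,0,0],"roll": 0},
  {"hand": 10,"dp": [-0.42,0,0],"roll": 0},
  {"hand": 10,"dp": [-0.49,0,0],"roll": 0},
  {"hand": 10,"dp": [-0.56,0,0],"roll": 0},
  {"hand": 10,"dp": [-0.63,0,0],"roll": 0},
  {"hand": 10,"dp": [-0.7,0,0],"roll": 0},
  {"hand": 10,"dp": [-0.77,0,0],"roll": 0},
  {"hand": 10,"dp": [-0.84,0,0],"roll": 0},
])

```text
t: 21.25
ee_pos: [0.4562, -0.025, 0.0701]
ee_rot: [1.0, 0.01, 0.0, -0.0]
ft_force: [4.7, -0.4, -3.6]
grip_width: 0.0238
finger_force: 30.0
```

>>> step_arm([
  {"hand": 10,"dp": [-0.08,0,0],"roll": 0},
  {"hand": 10,"dp": [-0.16,0,0],"roll": 0},
  {"hand": 10,"dp": [-0.24,0,0],"roll": 0},
  {"hand": 10,"dp": [-0.32,0,0],"roll": 0},
  {"hand": 10,"dp": [-0.4,0,0],"roll": 0},
  {"hand": 10,"dp": [-0.48,0,0],"roll": 0},
  {"hand": 10,"dp": [-0.56,0,0],"roll": 0},
  {"hand": 10,"dp": [-0.64,0,0],"roll": 0},
  {"hand": 10,"dp": [-0.7,0,0],"roll": 0},
  {"hand": 10,"dp": [-0.76,0,0],"roll": 0},
  {"hand": 10,"dp": [-0.82,0,0],"roll": 0},
  {"hand": 10,"dp": [-0.82,0,0],"roll": 0},
])

```text
t: 22.45
ee_pos: [0.3734, -0.0265, 0.0698]
ee_rot: [1.0, 0.01, -0.001, -0.0]
ft_force: [0.5, 0.0, -2.7]
grip_width: 0.0239
finger_force: 30.0
```

```bash
python3 - <<'E'
from tray import *
s,r=st()
p,d,c=grab('top'); W=world(d,c); rim(W,d); save('t4',p)
E
```

```text
t 22.45 p [ 0.3734 -0.0265  0.0698] x [ 1.     0.021 -0.002] z [-0.002  0.    -1.   ] j6 1.154 F [ 0.5  0.  -2.7] w 0.0239 gf 30.0
-0.15 21 [0.6293 0.6293]
-0.12 24 [0.6293 0.63  ]
0.05 22 [0.6257 0.6259]
0.1 19 [0.6239 0.624 ]
0.13 26 [0.6231 0.6245]
```

View pics/t4.png

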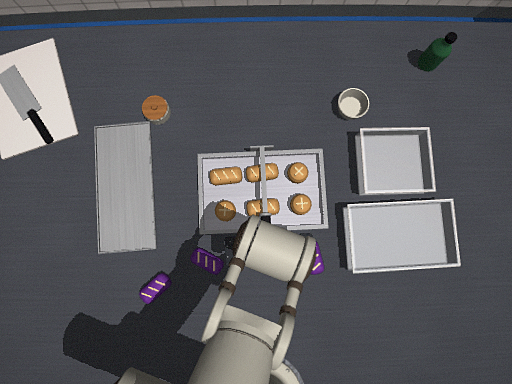

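The tray is drawn ~0.20 m and stands beside the boxes, straight, with all six rolls on it. Next the hook goes back to the rest at (125,188). I'll slide it forward, lift it, carry it over and lower it so that the lip touches first.

>>> step_arm([
  {"hand": 10,"dp": [0.1,0,0],"roll": 0},
  {"hand": 10,"dp": [0.2,0,0],"roll": 0},
  {"hand": 10,"dp": [0.2,0,0],"roll": 0},
  {"hand": 10,"dp": [0.2,0,-0.2],"roll": 0},
  {"hand": 10,"dp": [0.2,0,-0.5],"roll": 0},
  {"hand": 10,"dp": [0.2,0,-0.8],"roll": 0},
  {"hand": 10,"dp": [0.2,0,-0.8],"roll": 0},
])

```text
t: 23.2
ee_pos: [0.3972, -0.0272, 0.1537]
ee_rot: [1.0, 0.011, 0.003, 0.001]
ft_force: [1.4, -0.2, -2.1]
grip_width: 0.0239
finger_force: 30.0
```

>>> step_arm([
  {"hand": 10,"dp": [0.11,-0.2,0],"roll": 0},
  {"hand": 10,"dp": [0.11,-0.5,0],"roll": 0},
  {"hand": 10,"dp": [0.11,-0.92,0],"roll": 0},
])

```text
t: 23.5
ee_pos: [0.4031, 0.0662, 0.1486]
ee_rot: [1.0, 0.009, -0.001, 0.0]
ft_force: [-0.0, 0.8, -2.4]
grip_width: 0.0237
finger_force: 30.0
```

>>> step_arm([
  {"hand": 10,"dp": [0.11,-0.4,0],"roll": 0},
  {"hand": 10,"dp": [0.11,-0.8,0],"roll": 0},
  {"hand": 10,"dp": [0.11,-0.92,0],"roll": 0},
])

```text
t: 23.8
ee_pos: [0.4112, 0.1609, 0.1483]
ee_rot: [1.0, 0.012, -0.002, -0.0]
ft_force: [-0.7, -1.2, -2.0]
grip_width: 0.0234
finger_force: 30.0
```

>>> step_arm([
  {"hand": 10,"dp": [0.11,-0.4,0],"roll": 0},
  {"hand": 10,"dp": [0.11,-0.8,0],"roll": 0},
  {"hand": 10,"dp": [0.11,-0.92,0],"roll": 0},
])

```text
t: 24.1
ee_pos: [0.421, 0.2524, 0.1486]
ee_rot: [1.0, 0.012, -0.001, -0.0]
ft_force: [-0.6, -1.2, -1.9]
grip_width: 0.0238
finger_force: 30.0
```

>>> step_arm([
  {"hand": 10,"dp": [0.12,-0.4,0],"roll": -0.06},
  {"hand": 10,"dp": [0.12,-0.7,0],"roll": -0.12},
  {"hand": 10,"dp": [0.12,-0.91,0],"roll": -0.12},
  {"hand": 10,"dp": [0.12,-0.91,0.2],"roll": -0.12},
  {"hand": 10,"dp": [0.12,-0.91,0.4],"roll": -0.12},
  {"hand": 10,"dp": [0.12,-0.91,0.4],"roll": -0.12},
])

```text
t: 24.7
ee_pos: [0.4293, 0.3394, 0.1058]
ee_rot: [0.999, 0.04, -0.004, 0.002]
ft_force: [-0.3, -0.2, -3.5]
grip_width: 0.0237
finger_force: 30.0
```

```bash
python3 - <<'E'
from h import *
s,r=st()
p,d,c=grab('side'); W=world(d,c)
q=(W-s['ee_pos'])@r
m=(q[...,0]>.23)&(q[...,0]<.29)&(abs(q[...,1])<.06)&(q[...,2]<.065)&(q[...,2]>-.06)&(d>0)
P=W[m]; print(m.sum(),np.percentile(P,[1,50,99],axis=0).round(4), np.percentile(q[m],[1,50,99],axis=0).round(4))
# rest walls
p,d,c=grab('top'); save('t5',cv2.resize(p[110:265,85:185],None,fx=3.7,fy=3.7))
E
```

```text
t 24.7 p [0.4293 0.3394 0.1058] x [ 0.997  0.08  -0.008] z [-0.008 -0.004 -1.   ] j6 1.939 F [-0.3 -0.2 -3.5] w 0.0237 gf 30.0
219 [[0.6597 0.3291 0.0404]
 [0.6812 0.3622 0.086 ]
 [0.6875 0.3894 0.0954]] [[ 0.2311 -0.0297  0.0084]
 [ 0.2535 -0.0033  0.0178]
 [ 0.258   0.0307  0.0633]]
```

View pics/t5.png

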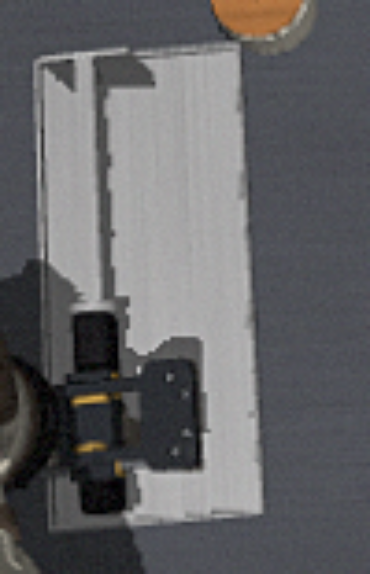

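The hook is above the rest and inside its outline, with the lip at crop pixel (85,70). Lowering.

>>> step_arm([
  {"hand": 10,"dp": [0,0,0.2],"roll": 0},
  {"hand": 10,"dp": [0,0,0.35],"roll": 0},
  {"hand": 10,"dp": [0,0,0.42],"roll": 0},
  {"hand": 10,"dp": [0,0,0.48],"roll": 0},
  {"hand": 10,"dp": [0,0,0.54],"roll": 0},
  {"hand": 10,"dp": [0,0,0.6],"roll": 0},
  {"hand": 10,"dp": [0,0,0.65],"roll": 0},
  {"hand": 10,"dp": [0,0,0.69],"roll": 0},
  {"hand": 10,"dp": [0,0,0.69],"roll": 0},
])

```text
t: 25.7
ee_pos: [0.4321, 0.3416, 0.0407]
ee_rot: [0.999, 0.04, -0.0, 0.0]
ft_force: [-0.3, 0.0, -0.0]
grip_width: 0.0236
finger_force: 30.0
```

```bash
python3 -c "
from hook import *
hook()" | sed -n '1,/top/p'
```

```text
t 25.7 p [0.4321 0.3416 0.0407] x [ 0.997  0.081 -0.   ] z [-0. -0. -1.] j6 1.939 F [-0.3  0.  -0. ] w 0.0236 gf 30.0
wrist
0.04 580 y [-0.0111  0.0116] z [-0.0097 -0.0083 -0.0047]
0.06 689 y [-0.0112  0.0116] z [-0.0117 -0.0101 -0.0062]
0.09 364 y [-0.0055  0.0058] z [-0.0035 -0.0022 -0.0007]
0.11 426 y [-0.0057  0.006 ] z [-0.0055 -0.0041 -0.0025]
top
```

Tilt is now 0.09. I'll go another 5 mm down, then release and rise.

>>> step_arm([
  {"hand": 10,"dp": [0,0,0.03],"roll": 0},
  {"hand": 10,"dp": [0,0,0.055],"roll": 0},
  {"hand": 10,"dp": [0,0,0.055],"roll": 0},
  {"hand": 35,"dp": [0,0,0.055],"roll": 0},
  {"hand": 55,"dp": [0,0,0.055],"roll": 0},
  {"hand": 55,"dp": [0,0,0.055],"roll": 0},
  {"hand": 55,"dp": [0,0,0.055],"roll": 0},
  {"hand": 55,"dp": [0,0,-0.3],"roll": 0},
  {"hand": 55,"dp": [0,0,-0.7],"roll": 0},
  {"hand": 55,"dp": [0,0,-1],"roll": 0},
])

```text
t: 26.85
ee_pos: [0.4326, 0.3419, 0.1434]
ee_rot: [0.999, 0.04, 0.001, -0.0]
ft_force: [1.4, -0.2, -0.8]
grip_width: 0.055
finger_force: 0.0
```

>>> step_arm([
  {"hand": 91,"dp": [0,0.5,-1],"roll": 0},
  {"hand": 91,"dp": [0,1,-1],"roll": 0},
  {"hand": 91,"dp": [0,1,-1],"roll": 0},
  {"hand": 91,"dp": [0,1,-1],"roll": 0},
])

```text
t: 27.25
ee_pos: [0.4429, 0.2396, 0.2457]
ee_rot: [0.999, 0.038, 0.004, -0.0]
ft_force: [0.4, 0.1, 0.3]
grip_width: 0.0854
finger_force: 0.0
```

```bash
cat > rolls.py <<'E'
from h import *
# rolls on the tray/table: orange-brown blobs with height, from the top view
def rolls(p,d,c,xr=(.40,.65),yr=(-.22,.20)):
    W=world(d,c); hsv=cv2.cvtColor(p,cv2.COLOR_RGB2HSV)
    m=(hsv[...,0]>6)&(hsv[...,0]<24)&(hsv[...,1]>75)&(W[...,0]>xr[0])&(W[...,0]<xr[1])&(W[...,1]>yr[0])&(W[...,1]<yr[1])&(W[...,2]>.014)
    m=cv2.morphologyEx(m.astype(np.uint8),cv2.MORPH_OPEN,np.ones((3,3)))
    out=[]
    n,lab,s,cen=cv2.connectedComponentsWithStats(m)
    for i in range(1,n):
        if s[i,4]<60: continue
        P=W[lab==i]; z=np.percentile(P[:,2],95); T=P[P[:,2]>.02]
        (cx,cy),(a,b),an=cv2.minAreaRect((T[:,:2]*1000).astype(np.float32))
        if a<b: a,b=b,a; an+=90
        print('px',cen[i].round(0),'c',round(cx/1000,4),round(cy/1000,4),'size',round(a),round(b),'yaw',round(np.deg2rad((an+90)%180-90),3),'top',z.round(4),s[i,4])
E
python3 - <<'E'
from rolls import *
st()
p,d,c=grab('top'); save('t6',p); rolls(p,d,c)
E
```

```text
t 27.25 p [0.4429 0.2396 0.2457] x [0.997 0.077 0.008] z [ 0.008  0.001 -1.   ] j6 1.75 F [0.4 0.1 0.3] w 0.0854 gf 0.0
px [262. 172.] c 0.5681 -0.0199 size 82 40 yaw -1.44 top 0.0423 444
px [297. 173.] c 0.5645 -0.1121 size 49 48 yaw 1.553 top 0.0452 309
px [225. 176.] c 0.5609 0.0734 size 82 39 yaw -1.485 top 0.0422 460
px [300. 204.] c 0.4832 -0.1157 size 51 50 yaw 0.002 top 0.0454 320
px [262. 207.] c 0.4767 -0.0195 size 80 41 yaw -1.535 top 0.0424 444
px [225. 210.] c 0.4706 0.0759 size 51 48 yaw 1.55 top 0.0454 322
```

View pics/t6.png

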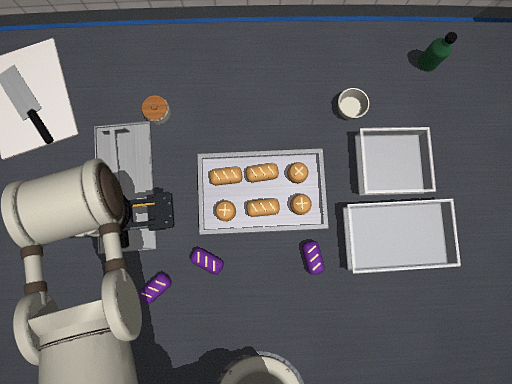

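All six rolls stand on the tray: rounds at (298,172), (301,204) and (225,210), longs at (225,176), (262,172) and (262,207). The purple ones on the table stay untouched. I'll turn the gripper 90° and take one wrist look from the right side.

>>> step_arm([
  {"hand": 66,"dp": [0,0,0],"roll": -0.27},
  {"hand": 66,"dp": [0,0,0],"roll": -0.54},
  {"hand": 66,"dp": [0,0,0],"roll": -0.745},
])

```text
t: 27.6
ee_pos: [0.4392, 0.2427, 0.2395]
ee_rot: [0.974, 0.228, -0.001, -0.0]
ft_force: [0.2, 0.3, 0.9]
grip_width: 0.0693
finger_force: 0.0
```

>>> step_arm([
  {"hand": 66,"dp": [0,0,0],"roll": -0.27},
  {"hand": 66,"dp": [0,0,0],"roll": -0.54},
  {"hand": 66,"dp": [0,0,0],"roll": -0.745},
])

```text
t: 27.9
ee_pos: [0.4391, 0.2428, 0.2394]
ee_rot: [0.915, 0.404, -0.001, -0.0]
ft_force: [-0.1, 0.5, -0.3]
grip_width: 0.0658
finger_force: 0.0
```

>>> step_arm([
  {"hand": 66,"dp": [0,0,0],"roll": -0.27},
  {"hand": 66,"dp": [0,0,0],"roll": -0.54},
  {"hand": 66,"dp": [0,0,0],"roll": -0.745},
])

```text
t: 28.2
ee_pos: [0.4391, 0.2429, 0.2394]
ee_rot: [0.824, 0.566, -0.001, -0.001]
ft_force: [0.6, -0.1, -1.8]
grip_width: 0.066
finger_force: 0.0
```

>>> step_arm([
  {"hand": 66,"dp": [0,0,0],"roll": -0.27},
  {"hand": 66,"dp": [0,0,0],"roll": -0.54},
  {"hand": 66,"dp": [0,0,0],"roll": -0.745},
  {"hand": 66,"dp": [0,0,0],"roll": -0.745},
])

```text
t: 28.6
ee_pos: [0.4392, 0.2427, 0.2395]
ee_rot: [0.707, 0.708, -0.001, -0.001]
ft_force: [-0.4, -0.1, -0.2]
grip_width: 0.0659
finger_force: 0.0
```

>>> step_arm([
  {"hand": 66,"dp": [-0.4,0.1,0],"roll": 0},
  {"hand": 66,"dp": [-0.8,0.2,0],"roll": 0},
  {"hand": 66,"dp": [-1,0.2,0],"roll": 0},
])

```text
t: 28.9
ee_pos: [0.4604, 0.1403, 0.2402]
ee_rot: [0.708, 0.706, -0.001, -0.0]
ft_force: [-0.2, 0.0, -0.6]
grip_width: 0.0657
finger_force: 0.0
```

>>> step_arm([
  {"hand": 66,"dp": [-0.5,0.1,0],"roll": 0},
  {"hand": 66,"dp": [-1,0.2,0],"roll": 0},
])

```text
t: 29.1
ee_pos: [0.4795, 0.0434, 0.2403]
ee_rot: [0.707, 0.707, -0.0, -0.001]
ft_force: [1.3, 0.7, 0.7]
grip_width: 0.0658
finger_force: 0.0
```

>>> step_arm([
  {"hand": 66,"dp": [-0.5,0.1,0],"roll": 0},
  {"hand": 66,"dp": [-1,0.2,0],"roll": 0},
])

```text
t: 29.3
ee_pos: [0.4993, -0.0553, 0.2403]
ee_rot: [0.708, 0.706, 0.0, -0.001]
ft_force: [1.0, 0.5, -1.1]
grip_width: 0.0661
finger_force: 0.0
```

>>> step_arm([
  {"hand": 66,"dp": [-0.5,0.1,0],"roll": 0},
  {"hand": 66,"dp": [-1,0.2,0],"roll": 0},
  {"hand": 66,"dp": [-1,0.2,0],"roll": 0},
  {"hand": 66,"dp": [-1,0.2,0],"roll": 0},
])

```text
t: 29.7
ee_pos: [0.5192, -0.1543, 0.2399]
ee_rot: [0.708, 0.706, -0.0, -0.001]
ft_force: [0.2, -0.3, 0.6]
grip_width: 0.0661
finger_force: 0.0
```

```bash
python3 - <<'E'
from rolls import *
st()
p,d,c=grab('wrist'); save('w7',p); rolls(p,d,c)
p,d,c=grab('side'); print('side'); rolls(p,d,c)
p,d,c=grab('top'); print('top'); rolls(p,d,c)
W=world(d,c); save('t7',cv2.resize(p[110:265,85:185],None,fx=3.7,fy=3.7))
m=(p.max(2)<55)&(W[...,0]>.36)&(W[...,0]<.56)&(W[...,1]>.27)&(W[...,1]<.41)&(W[...,2]>.02); print('hook',cv2.minAreaRect((W[m][:,:2]*1000).astype(np.float32)))
E
```

```text
t 29.7 p [ 0.5192 -0.1543  0.2399] x [0.004 1.    0.002] z [-0.002  0.002 -1.   ] j6 -0.509 F [ 0.2 -0.3  0.6] w 0.0661 gf 0.0
px [294.   5.] c 0.5351 -0.0137 size 134 36 yaw 1.077 top 0.0387 377
px [217.  58.] c 0.4814 -0.0337 size 111 50 yaw -1.323 top 0.0426 2694
px [298.  60.] c 0.5642 -0.0361 size 112 61 yaw 1.286 top 0.0427 2791
px [293. 143.] c 0.5536 -0.1116 size 76 52 yaw -0.122 top 0.0459 1436
px [224. 147.] c 0.4923 -0.1155 size 70 52 yaw 0.265 top 0.0458 1426
px [113. 312.] c 0.4967 -0.1086 size 70 9 yaw 1.011 top 0.3252 885
px [394. 312.] c 0.5412 -0.1087 size 70 9 yaw -1.018 top 0.3251 886
px [375. 363.] c 0.5403 -0.1366 size 105 54 yaw -0.729 top 0.3362 2859
side
px [250. 172.] c 0.5695 -0.0971 size 30 24 yaw -0.792 top 0.0448 83
px [276. 174.] c 0.4838 -0.1078 size 46 37 yaw -0.32 top 0.0464 137
px [243. 203.] c 0.5648 0.0337 size 163 41 yaw -1.505 top 0.0437 462
px [273. 195.] c 0.4777 -0.012 size 71 38 yaw -1.447 top 0.0439 213
px [271. 217.] c 0.4711 0.0795 size 49 47 yaw 0.158 top 0.0465 224
top
px [262. 172.] c 0.568 -0.0197 size 82 41 yaw -1.468 top 0.0422 483
px [296. 172.] c 0.5236 -0.093 size 139 43 yaw -0.34 top 0.0462 254
px [226. 176.] c 0.5619 0.0735 size 82 41 yaw -1.488 top 0.0424 473
px [263. 207.] c 0.4774 -0.0196 size 81 41 yaw -1.497 top 0.0425 459
px [225. 210.] c 0.4708 0.076 size 51 48 yaw 1.56 top 0.0452 329
hook ((447.8194580078125, 341.9021301269531), (127.96129608154297, 23.30820083618164), 4.864380836486816)
```

View pics/t7.png

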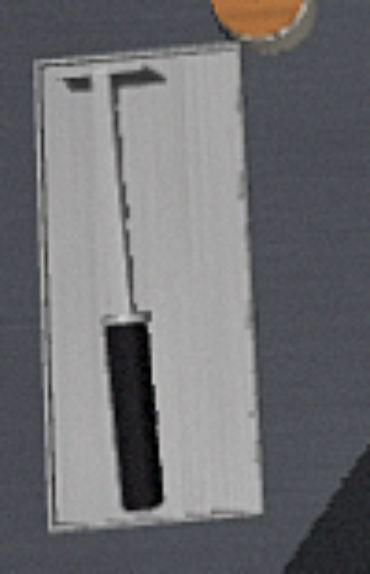

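The hook lies properly in the rest, at crop pixel (135,415). Now the first round roll, at (0.483,−0.116).

>>> step_arm([
  {"hand": 66,"dp": [0.39,-0.36,0],"roll": 0},
  {"hand": 66,"dp": [0.39,-0.36,0.4],"roll": 0},
  {"hand": 66,"dp": [0.39,-0.36,0.8],"roll": 0},
  {"hand": 66,"dp": [0.39,-0.36,1],"roll": 0},
])

```text
t: 30.25
ee_pos: [0.4814, -0.1122, 0.1381]
ee_rot: [0.706, 0.708, -0.001, -0.002]
ft_force: [0.1, 0.6, -0.3]
grip_width: 0.0659
finger_force: 0.0
```

>>> step_arm([
  {"hand": 66,"dp": [0,0,0.35],"roll": 0},
  {"hand": 66,"dp": [0,0,0.65],"roll": 0},
  {"hand": 66,"dp": [0,0,0.85],"roll": 0},
  {"hand": 66,"dp": [0,0,0.95],"roll": 0},
  {"hand": 66,"dp": [0,0,1],"roll": 0},
  {"hand": 66,"dp": [0,0,1],"roll": 0},
])

```text
t: 30.85
ee_pos: [0.4836, -0.1147, 0.0414]
ee_rot: [0.707, 0.707, 0.0, 0.0]
ft_force: [-0.1, 0.5, -0.4]
grip_width: 0.0657
finger_force: 0.0
```

>>> step_arm([
  {"hand": 66,"dp": [0,0,0.05],"roll": 0},
  {"hand": 45,"dp": [0,0,0.07],"roll": 0},
  {"hand": 40,"dp": [0,0,0.07],"roll": 0},
  {"hand": 40,"dp": [0,0,0.07],"roll": 0},
  {"hand": 40,"dp": [0,0,0.07],"roll": 0},
  {"hand": 40,"dp": [0,0,0.07],"roll": 0},
])

```text
t: 31.45
ee_pos: [0.4835, -0.1153, 0.0343]
ee_rot: [0.707, 0.707, 0.0, 0.0]
ft_force: [-0.3, -0.1, -0.1]
grip_width: 0.0529
finger_force: 30.0
```

>>> step_arm([
  {"hand": 40,"dp": [0,0,-0.2],"roll": 0},
  {"hand": 40,"dp": [0,0,-0.6],"roll": 0},
  {"hand": 40,"dp": [0,0,-1],"roll": 0},
  {"hand": 40,"dp": [0,0,-1],"roll": 0},
])

```text
t: 31.85
ee_pos: [0.4872, -0.117, 0.1402]
ee_rot: [0.707, 0.707, 0.002, 0.006]
ft_force: [-0.0, -0.4, 0.4]
grip_width: 0.0531
finger_force: 30.0
```

>>> step_arm([
  {"hand": 40,"dp": [-0.3,0.1,0],"roll": 0},
  {"hand": 40,"dp": [-0.7,0.2,0],"roll": 0},
  {"hand": 40,"dp": [-1,0.28,0],"roll": 0},
])

```text
t: 32.15
ee_pos: [0.5115, -0.2167, 0.1336]
ee_rot: [0.707, 0.707, -0.0, 0.0]
ft_force: [0.8, 0.9, -0.5]
grip_width: 0.0529
finger_force: 30.0
```

>>> step_arm([
  {"hand": 40,"dp": [-0.5,0.14,0],"roll": 0},
  {"hand": 40,"dp": [-1,0.28,0],"roll": 0},
])

```text
t: 32.35
ee_pos: [0.5383, -0.3126, 0.1331]
ee_rot: [0.707, 0.707, 0.0, -0.001]
ft_force: [0.8, -0.5, 1.0]
grip_width: 0.0531
finger_force: 30.0
```

>>> step_arm([
  {"hand": 40,"dp": [-0.5,0.14,0],"roll": 0},
  {"hand": 40,"dp": [-0.96,0.27,0],"roll": 0},
  {"hand": 40,"dp": [-0.96,0.27,0],"roll": 0},
  {"hand": 40,"dp": [-0.96,0.27,0.1],"roll": 0},
])

```text
t: 32.75
ee_pos: [0.5655, -0.4085, 0.1237]
ee_rot: [0.708, 0.707, 0.0, 0.0]
ft_force: [-0.2, -0.7, -0.5]
grip_width: 0.0531
finger_force: 30.0
```

```bash
python3 - <<'E'
from h import *
st()
p,d,c=grab('top')
p2,_,_=grab('side')
o=np.zeros((480,800,3),np.uint8); o[:480,:420]=cv2.resize(p[110:270,330:470],None,fx=3,fy=3); o[:380,420:]=cv2.resize(p2[60:155,185:280],(380,380)); save('b8',o)
E
```

```text
t 32.75 p [ 0.5655 -0.4085  0.1237] x [ 0.001  1.    -0.   ] z [ 0.001 -0.    -1.   ] j6 -0.797 F [-0.2 -0.7 -0.5] w 0.0531 gf 30.0
```

View pics/b8.png

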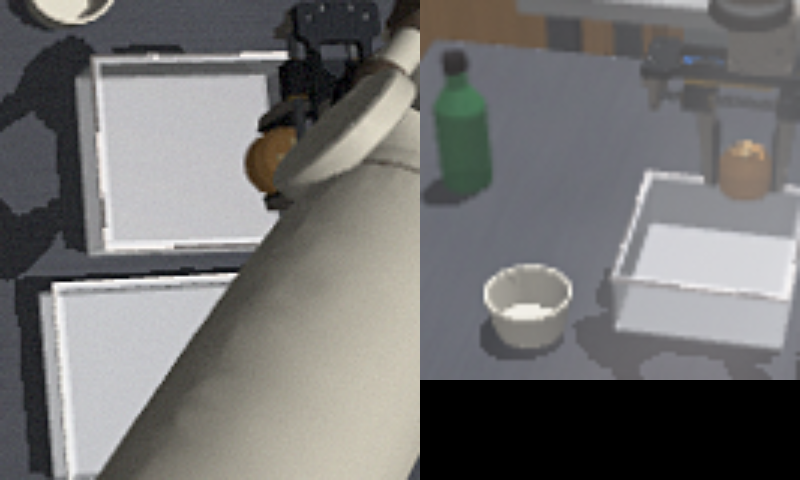

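The roll is over the small box near its right wall. Refining from this picture, the box centre is y≈−0.367. Lowering and releasing.

>>> step_arm([
  {"hand": 40,"dp": [-0.05,0,0.3],"roll": 0},
  {"hand": 40,"dp": [-0.05,0,0.6],"roll": 0},
  {"hand": 40,"dp": [-0.05,0,0.78],"roll": 0},
  {"hand": 40,"dp": [-0.05,0,0.84],"roll": 0},
  {"hand": 40,"dp": [-0.05,0,0.84],"roll": 0},
  {"hand": 64,"dp": [-0.05,0,0.84],"roll": 0},
  {"hand": 64,"dp": [-0.05,0,0.84],"roll": 0},
  {"hand": 64,"dp": [-0.05,0,0.84],"roll": 0},
  {"hand": 64,"dp": [-0.05,0,0.5],"roll": 0},
  {"hand": 64,"dp": [-0.05,0,0.1],"roll": 0},
  {"hand": 64,"dp": [-0.05,0,-0.2],"roll": 0},
])

```text
t: 33.95
ee_pos: [0.566, -0.4132, 0.1475]
ee_rot: [0.707, 0.707, -0.0, 0.002]
ft_force: [0.8, -0.4, -0.1]
grip_width: 0.0638
finger_force: 0.0
```

>>> step_arm([
  {"hand": 64,"dp": [0.5,0,0],"roll": 0},
  {"hand": 64,"dp": [1,0,0],"roll": 0},
])

```text
t: 34.15
ee_pos: [0.5662, -0.3133, 0.1468]
ee_rot: [0.708, 0.706, 0.0, 0.003]
ft_force: [0.7, 1.3, -0.8]
grip_width: 0.0638
finger_force: 0.0
```

>>> step_arm([
  {"hand": 64,"dp": [0.5,0,0],"roll": 0},
  {"hand": 64,"dp": [1,0,0],"roll": 0},
])

```text
t: 34.35
ee_pos: [0.5654, -0.2109, 0.145]
ee_rot: [0.707, 0.707, 0.0, 0.001]
ft_force: [0.9, 0.3, 0.5]
grip_width: 0.0644
finger_force: 0.0
```

>>> step_arm([
  {"hand": 64,"dp": [0.5,0,0],"roll": 0},
  {"hand": 64,"dp": [1,0,0],"roll": 0},
  {"hand": 64,"dp": [1,0,0],"roll": 0},
  {"hand": 64,"dp": [1,0,0],"roll": 0},
])

```text
t: 34.75
ee_pos: [0.5658, -0.1119, 0.1449]
ee_rot: [0.706, 0.708, 0.0, 0.001]
ft_force: [0.7, -0.2, 0.2]
grip_width: 0.0638
finger_force: 0.0
```

```bash
python3 - <<'E'
from rolls import *
st()
p,d,c=grab('top'); rolls(p,d,c); print('box'); rolls(p,d,c,(.3,.7),(-.52,-.22))
E
```

```text
t 34.75 p [ 0.5658 -0.1119  0.1449] x [-0.002  1.    -0.001] z [ 0.001 -0.001 -1.   ] j6 -0.407 F [ 0.7 -0.2  0.2] w 0.0638 gf 0.0
px [256. 172.] c 0.5666 -0.0076 size 57 41 yaw -1.455 top 0.0424 309
px [225. 176.] c 0.5616 0.0734 size 82 40 yaw -1.48 top 0.0424 459
px [225. 210.] c 0.4708 0.0757 size 51 50 yaw -1.097 top 0.0455 332
px [251. 209.] c 0.4594 0.0068 size 73 25 yaw 0.135 top 0.042 127
box
px [411. 170.] c 0.564 -0.4117 size 47 47 yaw -0.062 top 0.0467 332
```

The first round roll stands in the small box at (0.564,−0.412). The second is straight below the gripper.

>>> step_arm([
  {"hand": 64,"dp": [0,-0.01,0.4],"roll": 0},
  {"hand": 64,"dp": [0,-0.01,0.8],"roll": 0},
  {"hand": 64,"dp": [0,-0.01,1],"roll": 0},
  {"hand": 64,"dp": [0,-0.01,1],"roll": 0},
])

```text
t: 35.2
ee_pos: [0.5618, -0.1133, 0.0407]
ee_rot: [0.708, 0.706, -0.001, -0.003]
ft_force: [-0.5, 0.2, -0.2]
grip_width: 0.0639
finger_force: 0.0
```

>>> step_arm([
  {"hand": 64,"dp": [0,0,0.11],"roll": 0},
  {"hand": 64,"dp": [0,0,0.11],"roll": 0},
  {"hand": 45,"dp": [0,0,0.11],"roll": 0},
  {"hand": 40,"dp": [0,0,0.11],"roll": 0},
  {"hand": 40,"dp": [0,0,0.11],"roll": 0},
  {"hand": 40,"dp": [0,0,0.11],"roll": 0},
  {"hand": 40,"dp": [0,0,0.11],"roll": 0},
  {"hand": 40,"dp": [0,0,-0.2],"roll": 0},
  {"hand": 40,"dp": [0,0,-0.6],"roll": 0},
  {"hand": 40,"dp": [0,0,-0.89],"roll": 0},
  {"hand": 40,"dp": [0,0,-0.89],"roll": 0},
])

```text
t: 36.3
ee_pos: [0.5672, -0.1134, 0.1379]
ee_rot: [0.707, 0.707, 0.002, 0.004]
ft_force: [-0.3, 1.5, -0.1]
grip_width: 0.0529
finger_force: 30.0
```

>>> step_arm([
  {"hand": 40,"dp": [-0.4,0.1,0],"roll": 0},
  {"hand": 40,"dp": [-0.8,0.2,0],"roll": 0},
  {"hand": 40,"dp": [-1,0.2,0],"roll": 0},
])

```text
t: 36.6
ee_pos: [0.5842, -0.2146, 0.1317]
ee_rot: [0.708, 0.707, -0.0, -0.0]
ft_force: [-0.7, 1.0, -1.3]
grip_width: 0.053
finger_force: 30.0
```

>>> step_arm([
  {"hand": 40,"dp": [-0.5,0.1,0],"roll": 0},
  {"hand": 40,"dp": [-1,0.15,0],"roll": 0},
])

```text
t: 36.8
ee_pos: [0.5988, -0.3111, 0.1314]
ee_rot: [0.707, 0.708, 0.0, -0.002]
ft_force: [0.5, -0.4, -0.1]
grip_width: 0.0532
finger_force: 30.0
```

>>> step_arm([
  {"hand": 40,"dp": [-0.5,0.02,0],"roll": 0},
  {"hand": 40,"dp": [-0.53,0.02,0],"roll": 0},
  {"hand": 40,"dp": [-0.53,0.02,0.1],"roll": 0},
  {"hand": 40,"dp": [-0.53,0.02,0.1],"roll": 0},
])

```text
t: 37.2
ee_pos: [0.6, -0.3615, 0.1198]
ee_rot: [0.707, 0.707, 0.0, -0.003]
ft_force: [-0.7, 0.9, -0.7]
grip_width: 0.0529
finger_force: 30.0
```

>>> step_arm([
  {"hand": 40,"dp": [0,0,0.3],"roll": 0},
  {"hand": 40,"dp": [0,0,0.6],"roll": 0},
  {"hand": 40,"dp": [0,0,0.75],"roll": 0},
  {"hand": 40,"dp": [0,0,0.8],"roll": 0},
  {"hand": 40,"dp": [0,0,0.8],"roll": 0},
  {"hand": 64,"dp": [0,0,0.8],"roll": 0},
  {"hand": 64,"dp": [0,0,0.8],"roll": 0},
  {"hand": 64,"dp": [0,0,0.8],"roll": 0},
  {"hand": 64,"dp": [0,0,0.5],"roll": 0},
  {"hand": 64,"dp": [0,0,0.1],"roll": 0},
  {"hand": 64,"dp": [0,0,-0.2],"roll": 0},
])

```text
t: 38.3
ee_pos: [0.6018, -0.3649, 0.1462]
ee_rot: [0.707, 0.707, 0.0, 0.001]
ft_force: [-0.1, -0.8, 0.3]
grip_width: 0.0638
finger_force: 0.0
```

>>> step_arm([
  {"hand": 64,"dp": [0.5,-0.13,0],"roll": 0},
  {"hand": 64,"dp": [0.88,-0.26,0],"roll": 0},
])

```text
t: 38.5
ee_pos: [0.5761, -0.2763, 0.1457]
ee_rot: [0.708, 0.707, 0.001, 0.002]
ft_force: [0.5, -0.4, -0.8]
grip_width: 0.0643
finger_force: 0.0
```

>>> step_arm([
  {"hand": 64,"dp": [0.5,-0.13,0],"roll": 0},
  {"hand": 64,"dp": [0.88,-0.26,0],"roll": 0},
])

```text
t: 38.7
ee_pos: [0.5488, -0.1863, 0.1438]
ee_rot: [0.707, 0.707, 0.0, 0.0]
ft_force: [-1.6, 0.2, 0.1]
grip_width: 0.064
finger_force: 0.0
```

>>> step_arm([
  {"hand": 64,"dp": [0.5,-0.13,0],"roll": 0},
  {"hand": 64,"dp": [0.88,-0.26,0],"roll": 0},
])

```text
t: 38.9
ee_pos: [0.5228, -0.0983, 0.1438]
ee_rot: [0.707, 0.707, 0.0, 0.001]
ft_force: [-0.2, 0.7, -0.1]
grip_width: 0.064
finger_force: 0.0
```

>>> step_arm([
  {"hand": 64,"dp": [0.5,-0.13,0],"roll": 0},
  {"hand": 64,"dp": [0.88,-0.26,0],"roll": 0},
])

```text
t: 39.1
ee_pos: [0.4968, -0.0103, 0.1439]
ee_rot: [0.707, 0.707, 0.001, 0.001]
ft_force: [0.8, -0.9, -1.3]
grip_width: 0.0641
finger_force: 0.0
```

>>> step_arm([
  {"hand": 64,"dp": [0.5,-0.13,0],"roll": 0},
  {"hand": 64,"dp": [0.88,-0.26,0],"roll": 0},
  {"hand": 64,"dp": [0.88,-0.26,0],"roll": 0},
  {"hand": 64,"dp": [0.88,-0.26,0],"roll": 0},
])

```text
t: 39.5
ee_pos: [0.4716, 0.0761, 0.1438]
ee_rot: [0.706, 0.708, 0.0, 0.001]
ft_force: [1.0, -0.5, 1.1]
grip_width: 0.0638
finger_force: 0.0
```

```bash
python3 - <<'E'
from rolls import *
st()
p,d,c=grab('top'); rolls(p,d,c); print('box'); rolls(p,d,c,(.3,.7),(-.52,-.22))
p,d,c=grab('side'); print('side'); rolls(p,d,c)
E
```

```text
t 39.5 p [0.4716 0.0761 0.1438] x [-0.002  1.    -0.001] z [ 0.002 -0.001 -1.   ] j6 -0.095 F [ 1.  -0.5  1.1] w 0.0638 gf 0.0
px [263. 172.] c 0.5343 -0.0228 size 110 78 yaw 0.038 top 0.0428 422
px [263. 207.] c 0.4775 -0.019 size 84 50 yaw -1.286 top 0.0426 447
box
px [391. 157.] c 0.6004 -0.3609 size 47 47 yaw 1.513 top 0.047 331
px [411. 170.] c 0.5642 -0.412 size 48 47 yaw 1.535 top 0.0469 334
side
px [244. 203.] c 0.5648 0.0337 size 166 41 yaw -1.504 top 0.0439 489
px [273. 196.] c 0.4777 -0.0119 size 70 39 yaw -1.433 top 0.0437 194
px [271. 217.] c 0.4697 0.0829 size 50 41 yaw 0.324 top 0.0462 194
```

>>> step_arm([
  {"hand": 64,"dp": [0,0,0.4],"roll": 0},
  {"hand": 64,"dp": [0,0,0.8],"roll": 0},
  {"hand": 64,"dp": [0,0,1],"roll": 0},
  {"hand": 64,"dp": [0,0,1],"roll": 0},
])

```text
t: 40.0
ee_pos: [0.4706, 0.0743, 0.0411]
ee_rot: [0.708, 0.706, -0.001, -0.001]
ft_force: [0.3, 0.1, 0.3]
grip_width: 0.064
finger_force: 0.0
```

>>> step_arm([
  {"hand": 64,"dp": [0,0,0.1],"roll": 0},
  {"hand": 64,"dp": [0,0,0.1],"roll": 0},
  {"hand": 45,"dp": [0,0,0.1],"roll": 0},
  {"hand": 40,"dp": [0,0,0.1],"roll": 0},
  {"hand": 40,"dp": [0,0,0.1],"roll": 0},
  {"hand": 40,"dp": [0,0,0.1],"roll": 0},
  {"hand": 40,"dp": [0,0,0.1],"roll": 0},
  {"hand": 40,"dp": [0,0,-0.2],"roll": 0},
  {"hand": 40,"dp": [0,0,-0.6],"roll": 0},
  {"hand": 40,"dp": [0,0,-0.89],"roll": 0},
  {"hand": 40,"dp": [0,0,-0.89],"roll": 0},
])

```text
t: 41.1
ee_pos: [0.4744, 0.0756, 0.1365]
ee_rot: [0.707, 0.707, 0.003, 0.003]
ft_force: [1.0, -0.1, -0.9]
grip_width: 0.0527
finger_force: 30.0
```

>>> step_arm([
  {"hand": 40,"dp": [-0.3,0.1,0],"roll": 0},
  {"hand": 40,"dp": [-0.7,0.2,0],"roll": 0},
  {"hand": 40,"dp": [-0.98,0.23,0],"roll": 0},
])

```text
t: 41.4
ee_pos: [0.4941, -0.0238, 0.131]
ee_rot: [0.707, 0.707, -0.0, -0.0]
ft_force: [0.0, -0.2, 0.4]
grip_width: 0.0523
finger_force: 30.0
```

>>> step_arm([
  {"hand": 40,"dp": [-0.5,0.12,0],"roll": 0},
  {"hand": 40,"dp": [-0.98,0.23,0],"roll": 0},
])

```text
t: 41.6
ee_pos: [0.5164, -0.1205, 0.1305]
ee_rot: [0.707, 0.707, -0.0, -0.001]
ft_force: [1.0, 0.4, -0.1]
grip_width: 0.0529
finger_force: 30.0
```

>>> step_arm([
  {"hand": 40,"dp": [-0.5,0.12,0],"roll": 0},
  {"hand": 40,"dp": [-0.98,0.23,0],"roll": 0},
])

```text
t: 41.8
ee_pos: [0.5394, -0.2184, 0.1303]
ee_rot: [0.707, 0.707, -0.0, -0.001]
ft_force: [0.7, 0.6, 0.1]
grip_width: 0.0529
finger_force: 30.0
```

>>> step_arm([
  {"hand": 40,"dp": [-0.5,0.12,0],"roll": 0},
  {"hand": 40,"dp": [-0.96,0.24,0],"roll": 0},
  {"hand": 40,"dp": [-0.96,0.24,0.1],"roll": 0},
  {"hand": 40,"dp": [-0.96,0.24,0.1],"roll": 0},
])

```text
t: 42.2
ee_pos: [0.5623, -0.3123, 0.1185]
ee_rot: [0.708, 0.707, -0.0, -0.003]
ft_force: [-0.5, -0.3, -0.8]
grip_width: 0.0533
finger_force: 30.0
```

>>> step_arm([
  {"hand": 40,"dp": [0,0,0.3],"roll": 0},
  {"hand": 40,"dp": [0,0,0.6],"roll": 0},
  {"hand": 40,"dp": [0,0,0.74],"roll": 0},
  {"hand": 40,"dp": [0,0,0.79],"roll": 0},
  {"hand": 40,"dp": [0,0,0.79],"roll": 0},
  {"hand": 64,"dp": [0,0,0.79],"roll": 0},
  {"hand": 64,"dp": [0,0,0.79],"roll": 0},
  {"hand": 64,"dp": [0,0,0.79],"roll": 0},
  {"hand": 64,"dp": [0,0,0.5],"roll": 0},
  {"hand": 64,"dp": [0,0,0.1],"roll": 0},
  {"hand": 64,"dp": [0,0,-0.2],"roll": 0},
])

```text
t: 43.3
ee_pos: [0.5645, -0.3135, 0.145]
ee_rot: [0.707, 0.707, 0.0, 0.001]
ft_force: [0.1, 0.2, -0.4]
grip_width: 0.0642
finger_force: 0.0
```

>>> step_arm([
  {"hand": 56,"dp": [0.5,-0.14,0],"roll": 0},
  {"hand": 56,"dp": [0.98,-0.28,0],"roll": 0},
])

```text
t: 43.5
ee_pos: [0.5374, -0.2174, 0.1446]
ee_rot: [0.708, 0.706, 0.001, 0.002]
ft_force: [1.0, 0.0, 0.3]
grip_width: 0.056
finger_force: 0.0
```

>>> step_arm([
  {"hand": 56,"dp": [0.5,-0.14,0],"roll": 0},
  {"hand": 56,"dp": [0.98,-0.28,0],"roll": 0},
])

```text
t: 43.7
ee_pos: [0.5086, -0.1192, 0.1428]
ee_rot: [0.707, 0.707, 0.0, 0.001]
ft_force: [1.2, 0.4, 0.8]
grip_width: 0.0562
finger_force: 0.0
```

>>> step_arm([
  {"hand": 56,"dp": [0.5,-0.14,0],"roll": 0},
  {"hand": 56,"dp": [0.98,-0.28,0],"roll": 0},
  {"hand": 56,"dp": [0.98,-0.28,0],"roll": 0},
  {"hand": 56,"dp": [0.98,-0.28,0],"roll": 0},
])

```text
t: 44.1
ee_pos: [0.4812, -0.022, 0.1428]
ee_rot: [0.706, 0.708, 0.0, 0.001]
ft_force: [0.7, -0.6, 0.6]
grip_width: 0.0559
finger_force: 0.0
```

```bash
python3 - <<'E'
from rolls import *
st()
p,d,c=grab('top'); rolls(p,d,c); print('box'); rolls(p,d,c,(.3,.7),(-.52,-.22)); W=world(d,c)
for y in(-.28,-.45):
    k=(abs(W[...,1]-y)<.006)&(abs(W[...,2]-.065)<.008)&(W[...,0]>.29)&(W[...,0]<.5); x=np.sort(W[k][:,0]); print('Lbox x',y,x.round(3))
for x in(.36,.42):
    k=(abs(W[...,0]-x)<.006)&(abs(W[...,2]-.065)<.008)&(W[...,1]>-.53)&(W[...,1]<-.2); print('Lbox y',x,np.sort(W[k][:,1]).round(3))
p,d,c=grab('side'); print('side'); rolls(p,d,c)
E
```

```text
t 44.1 p [ 0.4812 -0.022   0.1428] x [-0.002  1.    -0.001] z [ 0.001 -0.001 -1.   ] j6 -0.299 F [ 0.7 -0.6  0.6] w 0.0559 gf 0.0
px [218. 176.] c 0.5264 0.0811 size 112 49 yaw 0.288 top 0.0432 245
px [249. 208.] c 0.4742 0.0149 size 33 10 yaw -0.024 top 0.0423 63
box
px [391. 157.] c 0.6 -0.361 size 49 47 yaw 1.546 top 0.0468 328
px [411. 170.] c 0.5652 -0.4126 size 49 47 yaw -0.053 top 0.0464 329
px [374. 171.] c 0.5628 -0.312 size 48 46 yaw -0.039 top 0.047 289
Lbox x -0.28 [0.311 0.311 0.312 0.312 0.312 0.314 0.314 0.314 0.314 0.314 0.316 0.316
 0.316 0.316 0.316 0.316 0.318 0.318 0.318 0.319 0.472 0.472 0.473 0.473
 0.473 0.475 0.475 0.475 0.475 0.475 0.478 0.478 0.478 0.478]
Lbox x -0.45 [0.314 0.315 0.315 0.315 0.315 0.317 0.317 0.317 0.317 0.317 0.319 0.319
 0.319 0.319 0.32  0.476 0.476 0.476 0.476 0.478 0.478 0.478 0.478 0.479
 0.48  0.481 0.481 0.481 0.481]
Lbox y 0.36 [-0.503 -0.502 -0.502 -0.502 -0.501 -0.501 -0.501 -0.499 -0.499 -0.499
 -0.498 -0.497 -0.497 -0.496 -0.496 -0.496 -0.496 -0.496 -0.495 -0.495
 -0.495 -0.494 -0.237 -0.236 -0.236 -0.236 -0.236 -0.235 -0.234 -0.234
 -0.234 -0.233 -0.231 -0.231 -0.231 -0.231 -0.231]
Lbox y 0.42 [-0.501 -0.5   -0.5   -0.499 -0.498 -0.497 -0.497 -0.496 -0.496 -0.495
 -0.494 -0.494 -0.494 -0.494 -0.493 -0.493 -0.493 -0.492 -0.491 -0.238
 -0.238 -0.238 -0.237 -0.236 -0.235 -0.235 -0.235 -0.235 -0.234 -0.233
 -0.232 -0.232 -0.232 -0.231 -0.231 -0.231]
side
px [243. 203.] c 0.5644 0.0342 size 164 39 yaw -1.49 top 0.0439 432
px [273. 195.] c 0.4776 -0.0144 size 75 38 yaw -1.488 top 0.0436 208
```

All three round rolls are in the small box. Now the near long roll at (0.478,−0.020).

>>> step_arm([
  {"hand": 56,"dp": [0.02,-0.04,0.4],"roll": 0},
  {"hand": 56,"dp": [0.02,-0.04,0.8],"roll": 0},
  {"hand": 56,"dp": [0.02,-0.04,1],"roll": 0},
  {"hand": 56,"dp": [0.02,-0.04,1],"roll": 0},
])

```text
t: 44.6
ee_pos: [0.4748, -0.0214, 0.0392]
ee_rot: [0.708, 0.706, -0.002, -0.003]
ft_force: [0.2, 0.4, 0.2]
grip_width: 0.0556
finger_force: 0.0
```

>>> step_arm([
  {"hand": 56,"dp": [0,0,0.1],"roll": 0},
  {"hand": 56,"dp": [0,0,0.1],"roll": 0},
  {"hand": 40,"dp": [0,0,0.1],"roll": 0},
  {"hand": 30,"dp": [0,0,0.1],"roll": 0},
  {"hand": 30,"dp": [0,0,0.1],"roll": 0},
  {"hand": 30,"dp": [0,0,0.1],"roll": 0},
  {"hand": 30,"dp": [0,0,0.1],"roll": 0},
  {"hand": 30,"dp": [0,0,-0.2],"roll": 0},
  {"hand": 30,"dp": [0,0,-0.6],"roll": 0},
  {"hand": 30,"dp": [0,0,-0.89],"roll": 0},
  {"hand": 30,"dp": [0,0,-0.89],"roll": 0},
])

```text
t: 45.7
ee_pos: [0.48, -0.0214, 0.1354]
ee_rot: [0.707, 0.707, 0.002, 0.004]
ft_force: [0.1, -0.8, 0.2]
grip_width: 0.043
finger_force: 29.1
```

>>> step_arm([
  {"hand": 30,"dp": [-0.4,-0.1,0],"roll": 0},
  {"hand": 30,"dp": [-0.83,-0.22,0],"roll": 0},
])

```text
t: 45.9
ee_pos: [0.4543, -0.1033, 0.1301]
ee_rot: [0.706, 0.708, -0.0, -0.001]
ft_force: [0.7, -1.1, -0.9]
grip_width: 0.0427
finger_force: 29.1
```

>>> step_arm([
  {"hand": 30,"dp": [-0.4,-0.1,0],"roll": 0},
  {"hand": 30,"dp": [-0.83,-0.22,0],"roll": 0},
])

```text
t: 46.1
ee_pos: [0.4317, -0.1872, 0.1297]
ee_rot: [0.707, 0.707, 0.0, -0.001]
ft_force: [1.1, -0.1, -0.9]
grip_width: 0.0427
finger_force: 29.1
```

>>> step_arm([
  {"hand": 30,"dp": [-0.4,-0.1,0],"roll": 0},
  {"hand": 30,"dp": [-0.83,-0.22,0],"roll": 0},
])

```text
t: 46.3
ee_pos: [0.4097, -0.2703, 0.1296]
ee_rot: [0.707, 0.707, 0.0, -0.001]
ft_force: [0.8, -0.4, -0.5]
grip_width: 0.0428
finger_force: 29.1
```

>>> step_arm([
  {"hand": 30,"dp": [-0.4,-0.1,0],"roll": 0},
  {"hand": 30,"dp": [-0.83,-0.22,0],"roll": 0},
])

```text
t: 46.5
ee_pos: [0.3878, -0.3532, 0.1294]
ee_rot: [0.707, 0.707, 0.0, -0.001]
ft_force: [1.9, -0.1, 0.2]
grip_width: 0.0429
finger_force: 29.1
```

>>> step_arm([
  {"hand": 30,"dp": [-0.4,-0.1,0],"roll": 0},
  {"hand": 30,"dp": [-0.83,-0.22,0],"roll": 0},
  {"hand": 30,"dp": [-0.83,-0.22,0.1],"roll": 0},
  {"hand": 30,"dp": [-0.83,-0.22,0.1],"roll": 0},
])

```text
t: 46.9
ee_pos: [0.3657, -0.4343, 0.118]
ee_rot: [0.708, 0.706, 0.001, -0.003]
ft_force: [-0.4, 1.0, -0.4]
grip_width: 0.0429
finger_force: 29.1
```

>>> step_arm([
  {"hand": 30,"dp": [0,0.05,0.3],"roll": 0},
  {"hand": 30,"dp": [0,0.05,0.6],"roll": 0},
  {"hand": 30,"dp": [0,0.05,0.74],"roll": 0},
  {"hand": 30,"dp": [0,0.05,0.8],"roll": 0},
  {"hand": 30,"dp": [0,0.05,0.8],"roll": 0},
  {"hand": 53,"dp": [0,0.05,0.8],"roll": 0},
  {"hand": 53,"dp": [0,0.05,0.8],"roll": 0},
  {"hand": 53,"dp": [0,0.05,0.8],"roll": 0},
  {"hand": 53,"dp": [0,0.05,0.5],"roll": 0},
  {"hand": 53,"dp": [0,0.05,0.1],"roll": 0},
  {"hand": 53,"dp": [0,0.05,-0.25],"roll": 0},
])

```text
t: 48.0
ee_pos: [0.3721, -0.4359, 0.1482]
ee_rot: [0.707, 0.707, -0.0, 0.001]
ft_force: [0.2, -0.8, 0.6]
grip_width: 0.053
finger_force: 0.0
```

>>> step_arm([
  {"hand": 53,"dp": [0.4,0.2,0],"roll": 0},
  {"hand": 53,"dp": [0.83,0.4,0],"roll": 0},
])

```text
t: 48.2
ee_pos: [0.4129, -0.3539, 0.1488]
ee_rot: [0.708, 0.706, -0.0, 0.003]
ft_force: [0.5, 0.8, -0.4]
grip_width: 0.053
finger_force: 0.0
```

>>> step_arm([
  {"hand": 53,"dp": [0.4,0.2,0],"roll": 0},
  {"hand": 53,"dp": [0.83,0.4,0],"roll": 0},
])

```text
t: 48.4
ee_pos: [0.4528, -0.2686, 0.147]
ee_rot: [0.707, 0.707, 0.0, 0.001]
ft_force: [0.6, -0.1, -0.1]
grip_width: 0.053
finger_force: 0.0
```

>>> step_arm([
  {"hand": 53,"dp": [0.4,0.2,0],"roll": 0},
  {"hand": 53,"dp": [0.83,0.4,0],"roll": 0},
])

```text
t: 48.6
ee_pos: [0.4929, -0.1854, 0.147]
ee_rot: [0.707, 0.707, 0.0, 0.001]
ft_force: [1.0, 0.3, -0.3]
grip_width: 0.0533
finger_force: 0.0
```

>>> step_arm([
  {"hand": 53,"dp": [0.4,0.2,0],"roll": 0},
  {"hand": 53,"dp": [0.83,0.4,0],"roll": 0},
])

```text
t: 48.8
ee_pos: [0.5329, -0.1022, 0.147]
ee_rot: [0.707, 0.707, 0.0, 0.001]
ft_force: [0.1, -0.3, -0.6]
grip_width: 0.0531
finger_force: 0.0
```

>>> step_arm([
  {"hand": 53,"dp": [0.4,0.2,0],"roll": -0.1},
  {"hand": 53,"dp": [0.83,0.38,0],"roll": -0.16},
  {"hand": 53,"dp": [0.83,0.38,0],"roll": -0.16},
  {"hand": 53,"dp": [0.83,0.38,0],"roll": -0.16},
])

```text
t: 49.2
ee_pos: [0.5703, -0.02, 0.1465]
ee_rot: [0.678, 0.735, -0.0, 0.0]
ft_force: [0.0, 0.2, -0.3]
grip_width: 0.0531
finger_force: 0.0
```

```bash
python3 - <<'E'
from rolls import *
st()
p,d,c=grab('top'); rolls(p,d,c); print('box'); rolls(p,d,c,(.3,.7),(-.52,-.22))
p,d,c=grab('side'); print('side'); rolls(p,d,c)
E
```

```text
t 49.2 p [ 0.5703 -0.02    0.1465] x [-0.082  0.997 -0.001] z [ 0.001 -0.001 -1.   ] j6 -0.328 F [ 0.   0.2 -0.3] w 0.0531 gf 0.0
px [235. 172.] c 0.5381 0.0517 size 89 36 yaw -0.016 top 0.0426 138
px [248. 174.] c 0.5517 0.014 size 59 12 yaw 0.068 top 0.0409 64
box
px [391. 157.] c 0.6001 -0.3607 size 48 47 yaw -0.058 top 0.0472 327
px [411. 170.] c 0.5649 -0.4121 size 50 47 yaw 0.306 top 0.0466 335
px [374. 171.] c 0.5627 -0.3123 size 48 46 yaw -0.084 top 0.0472 287
px [425. 243.] c 0.3729 -0.4326 size 83 40 yaw -1.486 top 0.0435 481
side
px [246. 185.] c 0.5699 -0.0248 size 44 36 yaw -1.376 top 0.0444 77
px [245. 196.] c 0.5707 0.0234 size 51 29 yaw 1.034 top 0.0426 86
px [242. 214.] c 0.5617 0.0831 size 65 40 yaw -1.385 top 0.0432 230
```

The first long roll is in the large box at (0.373,−0.433). Now the second, right below.

>>> step_arm([
  {"hand": 53,"dp": [0,-0.02,0.4],"roll": 0},
  {"hand": 53,"dp": [0,-0.02,0.8],"roll": 0},
  {"hand": 53,"dp": [0,-0.02,1],"roll": 0},
  {"hand": 53,"dp": [0,-0.02,1],"roll": 0},
  {"hand": 53,"dp": [0,-0.02,1],"roll": 0},
])

```text
t: 49.8
ee_pos: [0.5682, -0.022, 0.0468]
ee_rot: [0.679, 0.734, 0.0, 0.0]
ft_force: [0.3, -0.2, 0.5]
grip_width: 0.053
finger_force: 0.0
```

>>> step_arm([
  {"hand": 53,"dp": [0,0,0.13],"roll": 0},
  {"hand": 53,"dp": [0,0,0.13],"roll": 0},
  {"hand": 40,"dp": [0,0,0.13],"roll": 0},
  {"hand": 30,"dp": [0,0,0.13],"roll": 0},
  {"hand": 30,"dp": [0,0,0.13],"roll": 0},
  {"hand": 30,"dp": [0,0,0.13],"roll": 0},
  {"hand": 30,"dp": [0,0,0.13],"roll": 0},
  {"hand": 30,"dp": [0,0,-0.2],"roll": 0},
  {"hand": 30,"dp": [0,0,-0.6],"roll": 0.06},
  {"hand": 30,"dp": [0,0,-0.87],"roll": 0.16},
  {"hand": 30,"dp": [0,0,-0.87],"roll": 0.16},
])

```text
t: 50.9
ee_pos: [0.5711, -0.0215, 0.1379]
ee_rot: [0.707, 0.707, 0.002, 0.004]
ft_force: [-0.6, 0.3, 0.1]
grip_width: 0.0424
finger_force: 29.5
```

>>> step_arm([
  {"hand": 30,"dp": [-0.3,-0.2,0],"roll": 0},
  {"hand": 30,"dp": [-0.6,-0.4,0],"roll": 0},
  {"hand": 30,"dp": [-0.93,-0.65,0],"roll": 0},
])

```text
t: 51.2
ee_pos: [0.5017, -0.114, 0.1317]
ee_rot: [0.706, 0.708, -0.0, -0.001]
ft_force: [0.6, -0.3, -1.5]
grip_width: 0.0421
finger_force: 29.5
```

>>> step_arm([
  {"hand": 30,"dp": [-0.3,-0.2,0],"roll": 0},
  {"hand": 30,"dp": [-0.6,-0.4,0],"roll": 0},
  {"hand": 30,"dp": [-0.93,-0.65,0],"roll": 0},
])

```text
t: 51.5
ee_pos: [0.4366, -0.2071, 0.1318]
ee_rot: [0.707, 0.708, -0.0, -0.001]
ft_force: [0.1, -0.3, 0.6]
grip_width: 0.0422
finger_force: 29.5
```

>>> step_arm([
  {"hand": 30,"dp": [-0.3,-0.2,0],"roll": 0},
  {"hand": 30,"dp": [-0.6,-0.4,0],"roll": 0},
  {"hand": 30,"dp": [-0.93,-0.65,0],"roll": 0},
  {"hand": 30,"dp": [-0.93,-0.65,0.1],"roll": 0},
  {"hand": 30,"dp": [-0.93,-0.65,0.1],"roll": 0},
])

```text
t: 52.0
ee_pos: [0.3717, -0.2987, 0.1207]
ee_rot: [0.708, 0.706, 0.001, -0.002]
ft_force: [0.1, 1.0, -0.4]
grip_width: 0.0421
finger_force: 29.5
```

>>> step_arm([
  {"hand": 30,"dp": [0,0,0.3],"roll": 0},
  {"hand": 30,"dp": [0,0,0.6],"roll": 0},
  {"hand": 30,"dp": [0,0,0.76],"roll": 0},
  {"hand": 30,"dp": [0,0,0.82],"roll": 0},
  {"hand": 30,"dp": [0,0,0.82],"roll": 0},
  {"hand": 53,"dp": [0,0,0.82],"roll": 0},
  {"hand": 53,"dp": [0,0,0.82],"roll": 0},
  {"hand": 53,"dp": [0,0,0.82],"roll": 0},
  {"hand": 53,"dp": [0,0,0.5],"roll": 0},
  {"hand": 53,"dp": [0,0,0.1],"roll": 0},
  {"hand": 53,"dp": [0,0,-0.25],"roll": 0},
])

```text
t: 53.1
ee_pos: [0.3731, -0.3, 0.1503]
ee_rot: [0.707, 0.707, -0.0, 0.001]
ft_force: [0.5, 0.1, 0.3]
grip_width: 0.0531
finger_force: 0.0
```

>>> step_arm([
  {"hand": 53,"dp": [0.45,0.24,0],"roll": 0},
  {"hand": 53,"dp": [0.93,0.47,0],"roll": 0},
])

```text
t: 53.3
ee_pos: [0.4196, -0.2116, 0.1507]
ee_rot: [0.708, 0.706, 0.0, 0.003]
ft_force: [0.0, 0.3, -0.7]
grip_width: 0.0531
finger_force: 0.0
```

>>> step_arm([
  {"hand": 53,"dp": [0.45,0.24,0],"roll": 0},
  {"hand": 53,"dp": [0.93,0.47,0],"roll": 0},
])

```text
t: 53.5
ee_pos: [0.4644, -0.12, 0.1491]
ee_rot: [0.707, 0.707, 0.0, 0.001]
ft_force: [0.2, -0.8, -0.4]
grip_width: 0.0531
finger_force: 0.0
```

>>> step_arm([
  {"hand": 53,"dp": [0.45,0.24,0],"roll": 0},
  {"hand": 53,"dp": [0.93,0.47,0],"roll": 0},
])

```text
t: 53.7
ee_pos: [0.5096, -0.0305, 0.149]
ee_rot: [0.707, 0.707, 0.0, 0.001]
ft_force: [-0.3, -0.9, 0.6]
grip_width: 0.0532
finger_force: 0.0
```

>>> step_arm([
  {"hand": 53,"dp": [0.45,0.24,0],"roll": -0.1},
  {"hand": 53,"dp": [0.94,0.47,0],"roll": -0.16},
  {"hand": 53,"dp": [0.94,0.47,0],"roll": -0.16},
  {"hand": 53,"dp": [0.94,0.47,0],"roll": -0.16},
])

```text
t: 54.1
ee_pos: [0.5558, 0.0628, 0.1484]
ee_rot: [0.677, 0.736, 0.0, 0.0]
ft_force: [0.2, -0.4, 0.2]
grip_width: 0.0528
finger_force: 0.0
```

```bash
python3 - <<'E'
from rolls import *
st()
p,d,c=grab('top'); rolls(p,d,c); print('box'); rolls(p,d,c,(.3,.7),(-.52,-.22))
p,d,c=grab('side'); print('side'); rolls(p,d,c)
E
```

```text
t 54.1 p [0.5558 0.0628 0.1484] x [-0.082  0.997 -0.   ] z [ 0. -0. -1.] j6 -0.186 F [ 0.2 -0.4  0.2] w 0.0528 gf 0.0
box
px [391. 157.] c 0.6001 -0.3605 size 50 48 yaw -1.54 top 0.0467 320
px [411. 170.] c 0.5654 -0.4129 size 50 48 yaw 0.348 top 0.0468 334
px [374. 171.] c 0.563 -0.3127 size 49 44 yaw 0.065 top 0.047 275
px [424. 243.] c 0.3727 -0.4323 size 82 40 yaw -1.482 top 0.0437 486
px [373. 245.] c 0.3742 -0.2965 size 82 40 yaw -1.519 top 0.0436 465
side
px [242. 207.] c 0.5619 0.0675 size 56 39 yaw -1.497 top 0.0443 134
px [241. 218.] c 0.5587 0.1054 size 37 21 yaw 0.218 top 0.0425 115
```

>>> step_arm([
  {"hand": 53,"dp": [0.11,0.07,0.3],"roll": 0},
  {"hand": 53,"dp": [0.11,0.07,0.7],"roll": 0},
  {"hand": 53,"dp": [0.11,0.07,1],"roll": 0},
  {"hand": 53,"dp": [0.11,0.07,1],"roll": 0},
  {"hand": 53,"dp": [0.11,0.07,1],"roll": 0},
])

```text
t: 54.7
ee_pos: [0.5615, 0.072, 0.0487]
ee_rot: [0.679, 0.734, -0.0, -0.0]
ft_force: [0.2, 0.2, 0.3]
grip_width: 0.053
finger_force: 0.0
```

>>> step_arm([
  {"hand": 53,"dp": [0,0,0.15],"roll": 0},
  {"hand": 53,"dp": [0,0,0.15],"roll": 0},
  {"hand": 40,"dp": [0,0,0.15],"roll": 0},
  {"hand": 30,"dp": [0,0,0.15],"roll": 0},
  {"hand": 30,"dp": [0,0,0.15],"roll": 0},
  {"hand": 30,"dp": [0,0,0.15],"roll": 0},
  {"hand": 30,"dp": [0,0,0.15],"roll": 0},
  {"hand": 30,"dp": [0,0,-0.2],"roll": 0},
  {"hand": 30,"dp": [0,0,-0.6],"roll": 0.06},
  {"hand": 30,"dp": [0,0,-0.87],"roll": 0.16},
  {"hand": 30,"dp": [0,0,-0.87],"roll": 0.16},
])

```text
t: 55.8
ee_pos: [0.5647, 0.0732, 0.1398]
ee_rot: [0.707, 0.707, 0.003, 0.003]
ft_force: [-0.2, -0.2, -0.2]
grip_width: 0.0416
finger_force: 30.0
```

>>> step_arm([
  {"hand": 30,"dp": [-0.4,-0.14,0],"roll": 0},
  {"hand": 30,"dp": [-0.88,-0.27,0],"roll": 0},
])

```text
t: 56.0
ee_pos: [0.5336, -0.0142, 0.1339]
ee_rot: [0.706, 0.709, -0.0, -0.001]
ft_force: [1.2, -0.8, -0.5]
grip_width: 0.0418
finger_force: 30.0
```

>>> step_arm([
  {"hand": 30,"dp": [-0.4,-0.14,0],"roll": 0},
  {"hand": 30,"dp": [-0.88,-0.27,0],"roll": 0},
])

```text
t: 56.2
ee_pos: [0.506, -0.1032, 0.1335]
ee_rot: [0.706, 0.708, -0.0, -0.001]
ft_force: [0.9, -0.2, -0.9]
grip_width: 0.042
finger_force: 30.0
```

>>> step_arm([
  {"hand": 30,"dp": [-0.4,-0.14,0],"roll": 0},
  {"hand": 30,"dp": [-0.88,-0.27,0],"roll": 0},
])

```text
t: 56.4
ee_pos: [0.479, -0.1912, 0.1335]
ee_rot: [0.707, 0.708, -0.0, -0.001]
ft_force: [0.7, -0.2, -0.6]
grip_width: 0.042
finger_force: 30.0
```

>>> step_arm([
  {"hand": 30,"dp": [-0.4,-0.14,0],"roll": 0},
  {"hand": 30,"dp": [-0.88,-0.27,0],"roll": 0},
])

```text
t: 56.6
ee_pos: [0.4521, -0.2791, 0.1335]
ee_rot: [0.707, 0.707, 0.0, -0.001]
ft_force: [0.2, 0.1, -0.3]
grip_width: 0.0419
finger_force: 30.0
```

>>> step_arm([
  {"hand": 30,"dp": [-0.4,-0.14,0],"roll": 0},
  {"hand": 30,"dp": [-0.88,-0.28,0],"roll": 0},
  {"hand": 30,"dp": [-0.88,-0.28,0],"roll": 0},
  {"hand": 30,"dp": [-0.88,-0.28,0.1],"roll": 0},
  {"hand": 30,"dp": [-0.88,-0.28,0.1],"roll": 0},
])

```text
t: 57.1
ee_pos: [0.4248, -0.3642, 0.1221]
ee_rot: [0.707, 0.707, 0.001, -0.003]
ft_force: [-0.4, 0.4, -1.4]
grip_width: 0.0423
finger_force: 30.0
```

>>> step_arm([
  {"hand": 30,"dp": [0,0,0.3],"roll": 0},
  {"hand": 30,"dp": [0,0,0.6],"roll": 0},
  {"hand": 30,"dp": [0,0,0.76],"roll": 0},
  {"hand": 30,"dp": [0,0,0.83],"roll": 0},
  {"hand": 30,"dp": [0,0,0.83],"roll": 0},
  {"hand": 51,"dp": [0,0,0.83],"roll": 0},
  {"hand": 51,"dp": [0,0,0.83],"roll": 0},
  {"hand": 51,"dp": [0,0,0.83],"roll": 0},
  {"hand": 51,"dp": [0,0,0.5],"roll": 0},
  {"hand": 51,"dp": [0,0,0.1],"roll": 0},
  {"hand": 51,"dp": [0,0,-0.3],"roll": 0},
  {"hand": 51,"dp": [0,0,-0.7],"roll": 0},
])

```text
t: 58.3
ee_pos: [0.4256, -0.3668, 0.1974]
ee_rot: [0.707, 0.707, -0.0, 0.001]
ft_force: [-0.1, -0.8, 0.9]
grip_width: 0.0511
finger_force: 0.0
```

>>> step_arm([
  {"hand": 51,"dp": [0.5,-0.1,0],"roll": 0},
  {"hand": 51,"dp": [1,-0.2,0],"roll": 0},
])

```text
t: 58.5
ee_pos: [0.4067, -0.2693, 0.1977]
ee_rot: [0.708, 0.706, 0.0, 0.003]
ft_force: [0.9, 0.5, -0.2]
grip_width: 0.0509
finger_force: 0.0
```

>>> step_arm([
  {"hand": 51,"dp": [0.5,-0.1,0],"roll": 0},
  {"hand": 51,"dp": [1,-0.2,0],"roll": 0},
])

```text
t: 58.7
ee_pos: [0.3859, -0.1691, 0.1957]
ee_rot: [0.707, 0.707, 0.0, 0.001]
ft_force: [0.8, 0.3, 0.0]
grip_width: 0.0513
finger_force: 0.0
```

>>> step_arm([
  {"hand": 51,"dp": [0.5,0,0],"roll": 0},
  {"hand": 51,"dp": [1,0,0],"roll": 0},
  {"hand": 51,"dp": [1,0,0],"roll": 0},
  {"hand": 51,"dp": [1,0,0],"roll": 0},
])

```text
t: 59.1
ee_pos: [0.3867, -0.0701, 0.1957]
ee_rot: [0.706, 0.708, 0.0, 0.001]
ft_force: [-0.5, -0.6, -0.1]
grip_width: 0.051
finger_force: 0.0
```

```bash
python3 - <<'E'
from rolls import *
st()
p,d,c=grab('top'); save('end',p); rolls(p,d,c); print('box'); rolls(p,d,c,(.3,.7),(-.52,-.22))
E
```

```text
t 59.1 p [ 0.3867 -0.0701  0.1957] x [-0.003  1.    -0.001] z [ 0.001 -0.001 -1.   ] j6 -0.492 F [-0.5 -0.6 -0.1] w 0.051 gf 0.0
box
px [391. 157.] c 0.5995 -0.3608 size 48 47 yaw -1.539 top 0.0466 327
px [411. 170.] c 0.5642 -0.4117 size 47 47 yaw -0.011 top 0.0466 323
px [374. 171.] c 0.5624 -0.3119 size 48 46 yaw -0.101 top 0.0471 286
px [397. 223.] c 0.4261 -0.3626 size 81 39 yaw 1.542 top 0.0432 457
px [424. 243.] c 0.3729 -0.4321 size 82 40 yaw -1.486 top 0.0437 478
px [376. 245.] c 0.3735 -0.3024 size 69 40 yaw 1.547 top 0.0431 361
```

View pics/end.png

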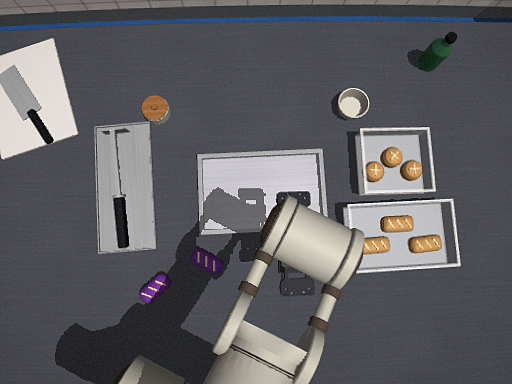

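The final picture shows the round rolls in the small box at (393,163), the long rolls in the large box at (402,235), the tray empty beside them, and the hook in its rest at (120,190). The salt pot and ramekin are where they were.

```bash
python3 -c "
from plant import *
print(job_done())"
```

```text
the job is handed in; nothing more can be done
None
```

I handed the job in at about 59 s of the 208 s allowed: the tray is drawn about 20 cm to beside the containers, the three round rolls are in the shorter one, the three long rolls are in the longer one, and the hook is back in its rest; on the first try the lip slipped over the rim, so I pressed the handle lightly on the longer container's wall to level the hook before pulling again.

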